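# Fit the retaining ring that keeps the belt pulley on its axle

## Robot

A 7-joint arm with a two-finger parallel gripper is mounted at the origin on the work surface. World frame = base frame: x ahead of the robot, y to its left, z up, the work surface at z = 0. Lengths are in m, angles in rad, forces in N, time in s.
With the tool pointing down it reaches from about 0.425 to 0.825 m from the base axis. Payload 3.6 kg.
Tool frame: the origin (TCP) lies at the centre of the arm's flange, where the gripper is bolted on; the fingertips stand 186 mm ahead of it and the grasp point (between the pads) lies 167 mm ahead of it; x points along the fingers, y is the direction in which the jaws open and shut, and the axes are right-handed (so a half turn about x gives the same grasp; the last joint's range is limited). The gripper opens to 93 mm and grips with 3 to 60 N. Pads are 15 mm wide; open, the fingers measure 128 mm over their backs; the gripper's body (75 mm by 188 mm) begins 65 mm behind the grasp point.
Start: joints at [1.083, 0.615, -0.013, 1.423, 0.008, 1.103, -0.04], TCP at [0.289, -0.582, 0.405] pointing down, gripper open.
Joint ranges: [-3.12, 3.12], [-0.3, 2.06], [-1.34, 1.32], [0.26, 2.42], [-1.36, 4.5], [0.01, 1.98], [-2.84, 2.84]. Speed limits (rad/s): [2.79, 2.79, 3.14, 3.14, 3.14, 3.14, 3.14].

## Interface

Orientations are given as a unit quaternion [w, x, y, z].
In Python, from rig import robot gives the robot as it stands. The module is installed in compiled form; this text tells all that it offers.
- The arm moves only by the shell command python3 -m handwheel 'ROWS' [OPENING] [FORCE]. ROWS is JSON, one flat list of numbers, 6 for each row, row after row: the shift along the tool's x, y, z in mm, then the turn, a rotation vector about the tool's x, y, z in degrees. A call has 1 to 10 rows; each row is the pose to reach, as a shift and turn from the pose commanded when the call began, along the tool's axes at that moment; what a row does not reach only later rows make up. A row lasts 1/12 s, in which the tool goes at most 41.7 mm and 7.16 degrees, less where a joint would pass 70% of its speed; a pose out of reach is approached as far as the arm can. A call with a gripper value outside its range is refused whole. OPENING is the closure, from -1 (fully open) to 1 (shut), set as the call begins (- or left out, the last holds). The fingers move at their own pace and stop on an object; FORCE is the grip in N (left out, the last holds). Time passes only in rows, so rows that repeat a pose let the fingers close. It gives the time, the measured TCP pose, the force and the opening at its end, in the units of the state.
- robot.get_obs(): the state, without advancing time (a new reading comes with each control period).
- robot.grab_frame(name): name is "side" or "top" or "wrist"; returns the picture (400x640x3 uint8, red, green, blue); there is no depth.
- robot.get_calibration(name): a dict with "mtx" (3x3 intrinsics, pixels), "R" (3x3) and "t" (3): a world point X has camera coordinates R X + t. Camera axes: x right, y down, z forward; pixel columns grow to the right and rows downward; lengths in m; the calibration is good to about 2 mm. A picture is of the moment at which its call begins: read the wrist's pose just before it. get_calibration takes no time and is no camera call; for the wrist camera it gives the pose at the moment of the call.
- robot.finish_job(): hands the job in, once; it reports no verdict.
The state is a dict: "time_s": time; "joint_pos": joint angles; "qd": joint speeds; "effort": joint torques, N m; "eef_pos": TCP position; "orientation": TCP orientation; "wrist_force": force on the tool from outside, world axes, zero at the start; "torque": the same for the moment, N m; "finger_gap": finger opening in m.
Only numpy, scipy, OpenCV 4.12 (cv2) and the standard library are available. Lean on these libraries where they do the work, as an engineer would, in place of code of your own. Each camera call takes 0.05 s, during which the arm holds its last target.

## Task

Finish fitting the blue belt pulley on its axle: set the brass spacer over the axle, fully down on the bearing, then take the retaining-ring pliers from the rack, spread the ring in the tray with them, carry it over on their tips and slide it down the axle onto the spacer so that it closes in the groove. Put the pliers back upright in their slot. Handle the ring with the pliers only, never with the fingers, and leave the push block, wax tin and offcut alone.

Things in the scene. Friction and masses are not known exactly. Their poses are not given: they have to be found in the camera images.
- spacer_center (a point): Loose brass spacer ring, 58 mm outside, bore 44 mm, 18 mm tall, 180 g, lying flat on the bench. Point at its centre, half-way up; it meets axle_seat when the spacer is home.
- axle_seat (a point): Upright fixed steel axle, 40 mm thick, in a blue belt pulley (120 mm wide, rim 40 mm tall, base plate 130 mm square). Point on its axis where spacer_center is when the spacer is home: 9 mm above the steel bearing face (58 mm wide, 45 mm above the bench). The axle's flat top is 80 mm above the bench and tapers, 34 mm wide at the top, 40 mm from 5 mm below it.
- axle_groove (a point): Point on the axle's axis at mid-height of the seated ring: 2.25 mm above the top face of the spacer (63 mm above the bench), on which the ring then lies. The groove is 35.6 mm thick and 6.5 mm wide, from just under the spacer's top face upward (its lower edge is bevelled); above it 6 mm of full 40 mm axle, then the taper to the top, 14.75 mm above this point. The ring fits at any yaw.
- pliers_grip (a point): Retaining-ring pliers, 174 mm long, 170 g, upright in the rack. Point midway between the red handles at gripping height. z up, y from handle to handle (the way to squeeze). Flat outer faces 54 mm apart, 15 mm wide in x, from 11 mm below to 22 mm above. Sprung apart: under 9 N does not move them, 20 N closes them on the stop (20 mm apart, 25 N is sure), which SPREADS the tips and sinks them 2 mm below the grip.
- pliers_tips (a point): Point midway between the pliers' tips, level with the flat shoulders on which they stand in the slot; 152 mm below pliers_grip, same axes. Below each shoulder is a round pin 4.8 mm thick, 3.8 mm long; pin centres at rest 2.9 mm either side (y), squeezed to the stop 21 mm either side. Shoulders reach 4 mm further out in y than the pins and are 14 mm wide in x, to bear on the ring's lugs.
- ring_center (a point): Dark springy ring, flat, 4.5 mm thick, 62 mm from back to lugs, lying in the tray. x points from its closed back to its gap, z up. Point at half thickness on the axis the closed ring has in the groove: it meets axle_groove when seated. Spread fully, the ring passes the axle with 1.5 mm to spare; the middle of the opening is then 4 mm from this point towards the gap (+x).
- ring_gap (a point): Middle of the gap between the ring's two lugs, level with the TOP face; 30.4 mm along +x from ring_center, same axes. V notches in the lugs face each other: bottoms 10.8 mm either side (y), lug faces 5.6 mm, 10 mm wide. The pins go down here, y along y, till the shoulders meet the lugs (back off 1.5 mm before squeezing); squeezing drives the pins into the notches and opens the ring, which then hangs on them.
- ring_left (a joint): How far the ring's left arm (+y side) is spread, rad: 0 at rest in the tray, about 0.33 when the pliers are squeezed to their stop (0.28 passes the axle), 0.04 when closed in the groove. The pins need 1 to 5 N. As it closes in the groove the ring draws 3.4 mm towards its gap: let the pliers follow.
- ring_right (a joint): The same for the right arm (-y side).
- rack_slot (a point): Fixed wooden rack, 120 mm wide (y), 64 deep (x), 58 tall; a stubby driver and a hex key stay in it 47 mm either side, below 90 mm. Point at the centre of the slot's floor, 16 mm above the bench, where pliers_tips stands when the pliers are home (y along y). Slot 30 mm (y) by 19 mm (x), 42 mm deep, sloped lead-in 7 mm wide all round, channel for the pins in its floor.
- tray: Fixed wooden tray, 125 by 150 mm, walls 18 mm tall and 7 mm thick, floor 7 mm thick; origin at the centre of its underside.
- push_block: Yellow push block with a black handle, 80 by 150 mm, 71 mm tall; origin at the centre of its underside. Leave alone.
- wax_tin: Green wax tin, 72 mm in diameter, 45 mm tall; origin at the centre of its underside. Leave alone.
- offcut: Pale wooden offcut, 45 by 200 by 32 mm; origin at the centre of its underside. Leave alone.
Mind the look-alikes: they are no part of the job. There is more than one size of the part that bears spacer_center; the job needs the smallest.

How it is judged:
On the way, in this order (a step that is already met when the one before it is completed fails the run):
1. the spacer is home on the axle, down on the bearing (horizontal distance between spacer_center and axle_seat below 0.003 m and z of spacer_center in the frame of axle_seat between -0.002 and 0.002 m), for 0.2 s.
2. the ring is spread on the pliers and lifted clear of the tray (value of joint each of ring_left, ring_right above 0.15 rad and distance between ring_gap and pliers_tips below 0.015 m and z of ring_center in the frame of tray above 0.03 m), for 0.2 s.
3. the ring is closed in the groove above the spacer and the pliers are off it (horizontal distance between ring_center and axle_groove below 0.0035 m and z of ring_center in the frame of axle_groove between -0.0015 and 0.0025 m and angle between ring_center's own z axis and vertical below 0.08 rad and value of joint each of ring_left, ring_right below 0.1 rad and distance between ring_gap and pliers_tips above 0.02 m), for 0.2 s.
At the end, for the whole second after the job is handed in: Spacer home on the bearing (3 mm across, 2 mm in height). Ring closed in the groove: within 3.5 mm of the axis, -1.5 to +2.5 mm in height, tilt under 0.08, arms under 0.10 rad. Pliers home in the slot: tips within 12 mm of its centre, under 6 mm off its floor, tilt under 0.15 rad. All at rest (all of step 1 and horizontal distance between ring_center and axle_groove below 0.0035 m and z of ring_center in the frame of axle_groove between -0.0015 and 0.0025 m and angle between ring_center's own z axis and vertical below 0.08 rad and value of joint each of ring_left, ring_right below 0.1 rad and linear speed of each of ring, pliers below 0.02 m/s and horizontal distance between pliers_tips and rack_slot below 0.012 m and z of pliers_tips in the frame of rack_slot below 0.006 m and angle between pliers_grip's own z axis and vertical below 0.15 rad); the robot touches nothing.
It fails at once if the ring is touched by the gripper's fingers (contact force between the fingers and ring above 0.5 N).
It fails at once if the push block is moved by more than 20 mm (distance of push_block from where it was at the start of the episode above 0.02 m).
It fails at once if the wax tin is moved by more than 20 mm (distance of wax_tin from where it was at the start of the episode above 0.02 m).
It fails at once if the offcut is moved by more than 20 mm (distance of offcut from where it was at the start of the episode above 0.02 m).
It also fails if it takes over 72 s, if anything falls off the work surface, if the arm or the gripper's body presses on something with over 40 N, if the wrist force passes 120 N, or if a joint passes its speed limit or range.

## Working session

There is one attempt and no reset: what is moved stays moved. The work goes in short steps, Python scripts to look and compute and a shell command to move; the robot and the scene stay as the last step left them, time stands still between calls to the robot, and variables do not carry over. Pictures are saved under pics/ and viewed, and the job is handed in when it is done.

```bash
mkdir -p pics; ls
python3 - <<'E'
from rig import robot
import cv2, numpy as np
np.set_printoptions(precision=4,suppress=True)
o=robot.get_obs()
for k,v in o.items(): print(k,np.round(v,4))
for n in ["side","top","wrist"]:
    c=robot.get_calibration(n); print(n,c["mtx"],c["R"],c["t"])
    im=robot.grab_frame(n); cv2.imwrite(f"pics/{n}0.png",im[:,:,::-1])
E
```

```text
pics
time_s 0.0
joint_pos [ 1.0835  0.6159 -0.0126  1.4249  0.0081  1.1034 -0.0404]
qd [-0.0022 -0.001   0.0014 -0.001   0.0003 -0.0004 -0.0001]
effort [ -0.0002 -45.8934   0.2091 -16.5744  -0.061    0.0204   0.0002]
eef_pos [ 0.2889 -0.5819  0.4036]
orientation [-0.1606 -0.6882 -0.1624  0.6886]
wrist_force [-0.8062  0.6228  0.4042]
torque [-0.0101  0.0266  0.0415]
finger_gap 0.0931
side [[460.4669   0.     325.0555]
 [  0.     460.4669 197.0651]
 [  0.       0.       1.    ]] [[-0.8815 -0.4721  0.0079]
 [-0.3056  0.5577 -0.7717]
 [ 0.3599 -0.6827 -0.6359]] [0.588  0.2691 1.0401]
top [[440.9077   0.     316.2661]
 [  0.     440.9077 204.1921]
 [  0.       0.       1.    ]] [[ 0.0935 -0.9956  0.0048]
 [-0.9735 -0.0924 -0.2091]
 [ 0.2086  0.0149 -0.9779]] [0.033  0.6347 0.9521]
wrist [[286.0209   0.     315.1625]
 [  0.     286.0209 201.27  ]
 [  0.       0.       1.    ]] [[ 0.4461 -0.895  -0.0027]
 [-0.8668 -0.4328  0.2477]
 [-0.2229 -0.1081 -0.9688]] [-0.6481 -0.0293  0.3913]
```

View pics/top0.png

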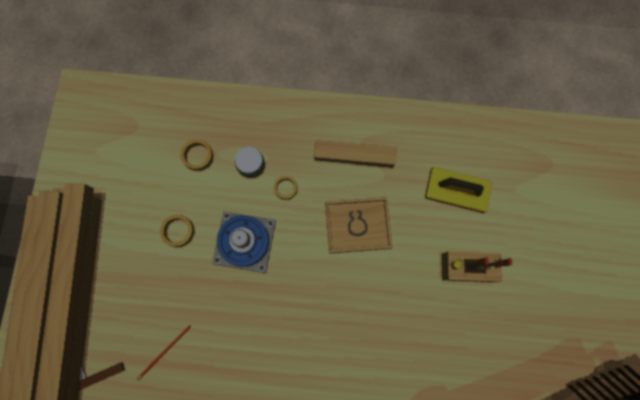

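View pics/side0.png

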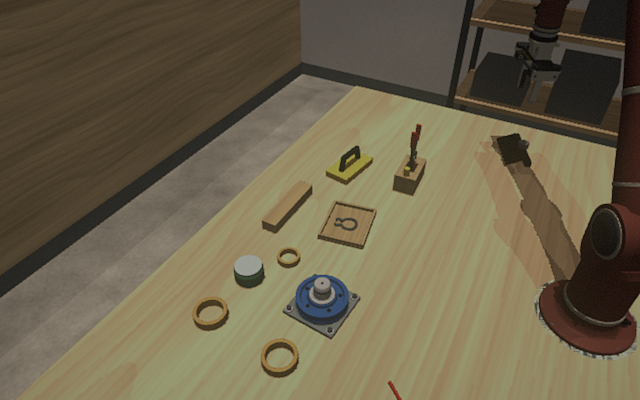

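View pics/wrist0.png

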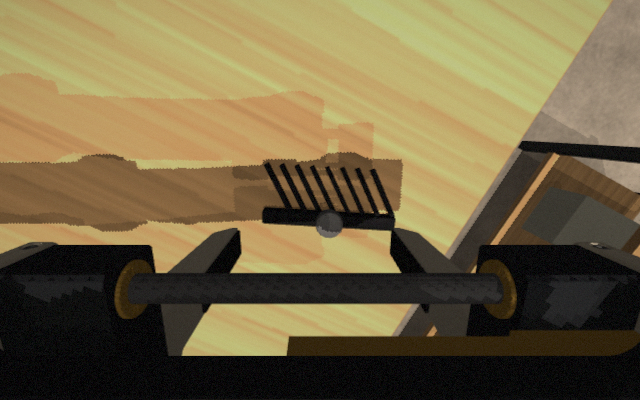

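Top view: rings at (196,155) and (177,231), the smallest at (286,187). The pulley is at (243,240), the tray at (358,226) with the ring, and the pliers and rack at (472,266). I'll zoom in to pick features.

```bash
cat > h.py <<'E'
import numpy as np, cv2
from rig import robot
from scipy.spatial.transform import Rotation as Rn
np.set_printoptions(precision=4,suppress=True)
def cal(n):
    c=robot.get_calibration(n); return tuple(np.array(c[k],float) for k in("mtx","R","t"))
def ray(c,p):
    K,R,t=c; d=R.T@np.linalg.solve(K,[p[0],p[1],1.]); return -R.T@t, d/np.linalg.norm(d)
def plane(c,p,z):
    o,d=ray(c,p); return o+d*(z-o[2])/d[2]
def proj(c,X):
    K,R,t=c; q=(np.atleast_2d(X)@R.T+t)@K.T; return q[:,:2]/q[:,2:]
def tri(cs,ps):
    A=0;b=0
    for c,p in zip(cs,ps):
        o,d=ray(c,p);M=np.eye(3)-np.outer(d,d);A=A+M;b=b+M@o
    X=np.linalg.solve(A,b); return X,[np.linalg.norm(proj(c,X)[0]-p) for c,p in zip(cs,ps)]
def crop(im,x0,y0,x1,y1,f,name):
    c=cv2.resize(im[y0:y1,x0:x1,::-1],None,fx=f,fy=f,interpolation=cv2.INTER_CUBIC)
    c=np.clip(c.astype(float)*1.5,0,255).astype(np.uint8); cv2.imwrite("pics/"+name,c)
def pose():
    o=robot.get_obs(); q=o["orientation"]; R=Rn.from_quat([q[1],q[2],q[3],q[0]]).as_matrix()
    return np.array(o["eef_pos"]),R,o
E
python3 - <<'E'
import cv2
from h import *
t=cv2.imread("pics/top0.png")[:,:,::-1];s=cv2.imread("pics/side0.png")[:,:,::-1]
crop(t,160,130,400,280,3.3,"t_a.png");crop(t,400,150,540,300,4,"t_b.png")
crop(s,180,190,390,385,3,"s_a.png");crop(s,330,110,450,210,5,"s_b.png")
E
```

```text
(no output)
```

View pics/t_a.png

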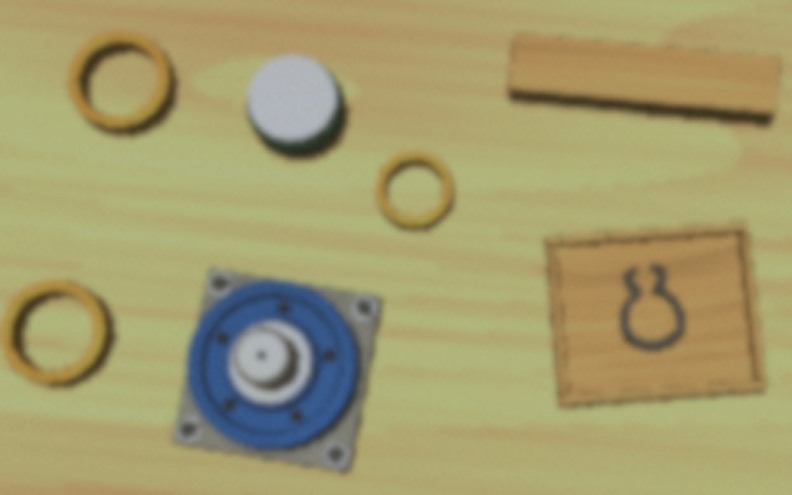

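View pics/t_b.png

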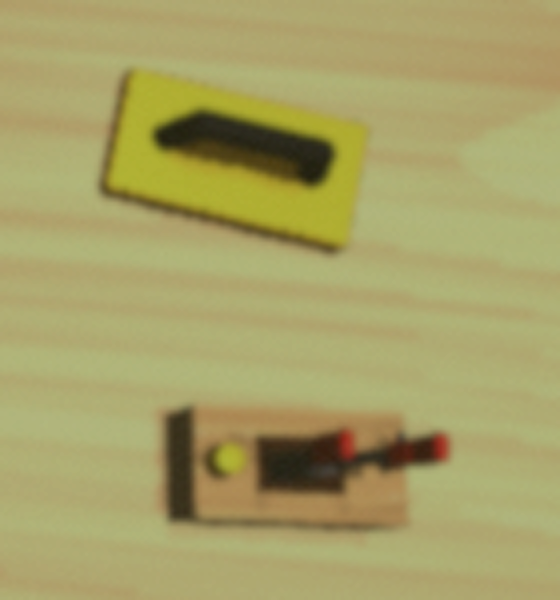

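View pics/s_a.png

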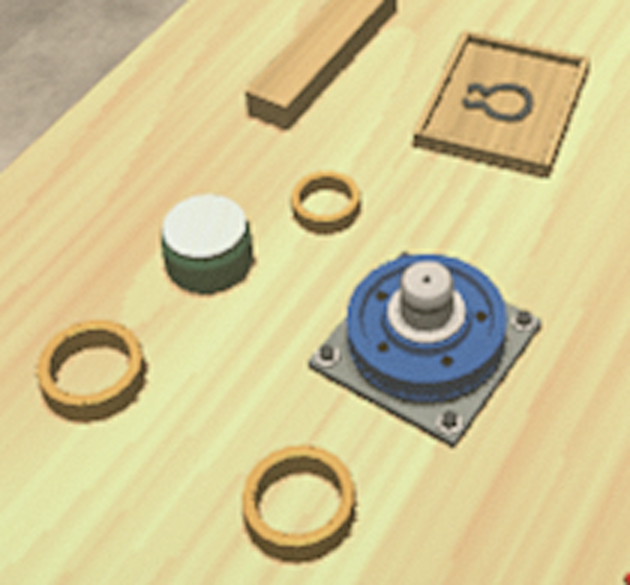

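View pics/s_b.png

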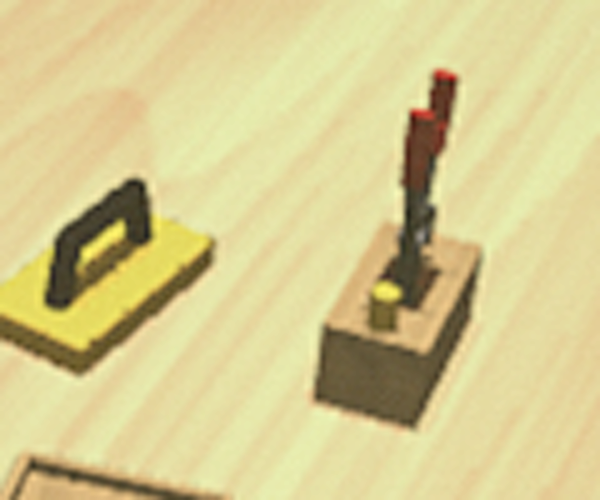

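Run:
```python
from h import *
ct,cs=cal("top"),cal("side")
A=lambda x,y:np.array([160+(x+.5)/3.3-.5,130+(y+.5)/3.3-.5])
B=lambda x,y:np.array([400+(x+.5)/4-.5,150+(y+.5)/4-.5])
C=lambda x,y:np.array([180+(x+.5)/3-.5,190+(y+.5)/3-.5])
D=lambda x,y:np.array([330+(x+.5)/5-.5,110+(y+.5)/5-.5])
for n,a,b in [("spacertop",A(415,190),C(327,198)),("axletop",A(261,355),C(427,280)),("ring",A(653,318),C(508,101)),("lugL",A(630,272),C(468,88)),("lugR",A(660,272),C(472,108)),
 ("hL",B(346,437),D(422,116)),("hR",B(441,442),D(445,76)),("traycorner",A(545,238),C(588,62)),("tin",A(292,98),C(205,222))]:
    print(n,*tri([ct,cs],[a,b]))
print("spacer z18",plane(ct,A(415,190),.018),plane(cs,C(327,198),.018))
print("axle z80",plane(ct,A(261,355),.08),plane(cs,C(427,280),.08))
for p in [(632,270),(662,270),(653,318)]: print(plane(ct,A(*p),.0115))
print("rack top corners",[plane(ct,B(*p),.058) for p in [(190,405),(405,412),(408,524),(190,520)]])
for p in [(547,238),(745,222),(765,390),(562,406)]: print("tray",plane(ct,A(*p),.018))
p,R,o=pose(); print(p,R)
c=cal("wrist"); print("cam in tool", R.T@(-c[1].T@c[2]-p), c[1]@R)
```

```text
spacertop [0.6766 0.1731 0.0147] [np.float64(0.5926467726719917), np.float64(0.5785502511712023)]
axletop [0.5353 0.2587 0.0802] [np.float64(0.5833562215877625), np.float64(0.5996225468385431)]
ring [ 0.5975 -0.0106  0.0112] [np.float64(0.4783899500735634), np.float64(0.42406216333438884)]
lugL [0.6271 0.0103 0.0306] [np.float64(0.8679539122126059), np.float64(0.7703334022112951)]
lugR [ 0.6374 -0.0162 -0.0195] [np.float64(0.019246052860627545), np.float64(0.01716379287215071)]
hL [ 0.5242 -0.2544  0.1892] [np.float64(0.05947546587351151), np.float64(0.04207186174280535)]
hR [ 0.5265 -0.3009  0.19  ] [np.float64(0.21168632052510586), np.float64(0.14571021038145401)]
traycorner [0.5575 0.0654 0.1626] [np.float64(27.611078088891524), np.float64(24.17643780037838)]
tin [0.7292 0.2671 0.0479] [np.float64(0.8337442921936138), np.float64(0.845166705711988)]
spacer z18 [0.6743 0.1723 0.018 ] [0.6763 0.1758 0.018 ]
axle z80 [0.5341 0.2584 0.08  ] [0.5367 0.2588 0.08  ]
[0.6306 0.0071 0.0115]
[ 0.6327 -0.0149  0.0115]
[ 0.5964 -0.0109  0.0115]
rack top corners [array([ 0.5504, -0.2151,  0.058 ]), array([ 0.5579, -0.3376,  0.058 ]), array([ 0.4948, -0.3396,  0.058 ]), array([ 0.4855, -0.2171,  0.058 ])]
tray [0.6473 0.0717 0.018 ]
tray [ 0.6732 -0.0727  0.018 ]
tray [ 0.5505 -0.0946  0.018 ]
tray [0.5253 0.05   0.018 ]
[ 0.2889 -0.582   0.4039] [[-0.0009  0.4447 -0.8957]
 [ 0.0018 -0.8957 -0.4447]
 [-1.     -0.002  -0.    ]]
cam in tool [ 0.0191 -0.0006 -0.0696] [[ 0.0004  1.     -0.0015]
 [-0.2477  0.0016  0.9688]
 [ 0.9688 -0.      0.2477]]
```

```bash
cat >> h.py <<'E'
def down(yaw):  # yaw deg: direction of tool -y is world +y rotated by yaw
    a=np.radians(yaw); y=np.array([np.sin(a),-np.cos(a),0]); x=np.array([0,0,-1.]); return np.c_[x,y,np.cross(x,y)]
def go(p,yaw,axis_at=None):
    p0,R0,o=pose(); Rt=down(yaw); 
    print("at",p0,"t",o["time_s"],"gap",o["finger_gap"],"F",np.round(o["wrist_force"],1))
    print("shift mm",R0.T@(np.array(p)-p0)*1000,"turn deg",np.degrees(Rn.from_matrix(R0.T@Rt).as_rotvec()))
E
python3 - <<'E'
from h import *
go([.60,.20,.36],0)
E
```

```text
at [ 0.2889 -0.582   0.4039] t 0.15 gap 0.0931025134371514 F [1.1 1.  0.3]
shift mm [  44.9746 -561.9916 -626.3547] turn deg [26.4043  0.0254  0.111 ]
```

```bash
python3 -m handwheel '[0,-28,-31,1.3,0,0, 0,-56,-62,2.6,0,0, 0,-84,-93,4,0,0, 0,-112,-124,5.2,0,0, 0,-140,-155,6.5,0,0, 0,-168,-186,7.8,0,0, 0,-196,-217,9,0,0, 0,-224,-248,10.4,0,0, 0,-252,-279,11.7,0,0, 0,-280,-310,13,0,0]' -1 20
python3 -c "
from h import *
go([.60,.20,.36],0)"
```

```text
time_s: 0.98
eef_pos: [0.442, -0.1925, 0.4048]
orientation: [-0.082, -0.702, -0.082, 0.702]
wrist_force: [0.8, -1.1, -0.5]
finger_gap: 0.093
at [ 0.442  -0.1925  0.4048] t 0.9833 gap 0.09303192608333982 F [ 0.8 -1.1 -0.5]
shift mm [  44.7902 -345.5373 -244.2455] turn deg [13.3262  0.0054  0.0059]
```

```bash
python3 -m handwheel '[4,-34,-24,1.3,0,0, 8,-68,-48,2.6,0,0, 13,-102,-72,4,0,0, 18,-136,-96,5.2,0,0, 22,-170,-120,6.6,0,0, 27,-204,-145,8,0,0, 32,-240,-170,9.3,0,0, 36,-275,-195,10.6,0,0, 40,-310,-220,12,0,0, 45,-346,-244,13.3,0,0]'
python3 -m handwheel '[0,0,0,0,0,0, 0,0,0,0,0,0]'
python3 -c "
from h import *
go([.60,.20,.36],0)
c=cal('wrist');im=robot.grab_frame('wrist');cv2.imwrite('pics/w1.png',im[:,:,::-1]);crop(im,120,30,520,330,2,'w1b.png')
np.savez('w1.npz',K=c[0],R=c[1],t=c[2])"
```

```text
time_s: 1.82
eef_pos: [0.5962, 0.192, 0.3604]
orientation: [-0.0, -0.707, -0.0, 0.707]
wrist_force: [0.1, -0.6, -0.4]
finger_gap: 0.093
time_s: 1.98
eef_pos: [0.5952, 0.1938, 0.3594]
orientation: [-0.003, -0.706, -0.003, 0.708]
wrist_force: [-0.8, -0.9, 0.2]
finger_gap: 0.0926
at [0.5952 0.1938 0.3594] t 1.9833 gap 0.09264928018480655 F [-0.8 -0.9  0.2]
shift mm [-0.6073 -6.1437 -4.8187] turn deg [0.4717 0.1283 0.0636]
```

View pics/w1b.png

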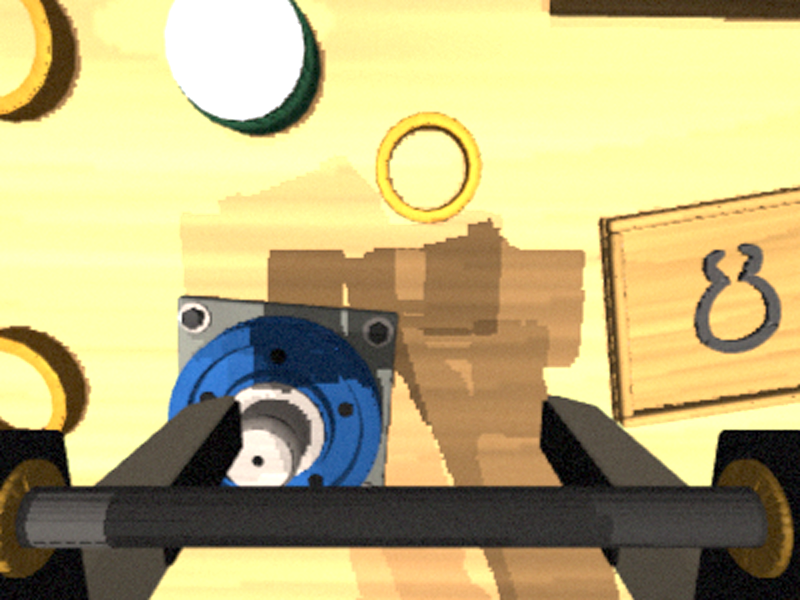

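Run:
```python
from h import *
z=np.load('w1.npz');c=(z['K'],z['R'],z['t']);ct,cs=cal('top'),cal('side')
E=lambda x,y:np.array([120+(x+.5)/2-.5,30+(y+.5)/2-.5])
A=lambda x,y:np.array([160+(x+.5)/3.3-.5,130+(y+.5)/3.3-.5])
C=lambda x,y:np.array([180+(x+.5)/3-.5,190+(y+.5)/3-.5])
print(plane(c,E(428.5,166.5),.018),plane(c,E(258,461),.08))
print(tri([ct,cs,c],[A(415,190),C(327,198),E(428.5,166.5)]),tri([ct,cs,c],[A(261,355),C(427,280),E(258,461)]))
print(tri([ct,c],[A(653,318),E(738,312)]), plane(c,E(712,265),.0115),plane(c,E(750,260),.0115),plane(c,E(738,312),.0115))
s=plane(c,E(428.5,166.5),.018); go([s[0],s[1],.30],0)
```

```text
[0.6796 0.1759 0.018 ] [0.5361 0.2606 0.08  ]
(array([0.6778, 0.1738, 0.0139]), [np.float64(1.0869222774804224), np.float64(0.40479473312046393), np.float64(2.5019361327478427)]) (array([0.5356, 0.2594, 0.0803]), [np.float64(0.8272958024643393), np.float64(0.43842985277002766), np.float64(1.312855469348268)])
(array([ 0.5983, -0.012 ,  0.0037]), [np.float64(0.28750074599901215), np.float64(0.6397317191592393)]) [0.6276 0.0117 0.0115] [ 0.6306 -0.0096  0.0115] [ 0.6003 -0.0076  0.0115]
at [0.5955 0.1908 0.3599] t 2.0333 gap 0.0927548684003268 F [ 0.4 -0.3 -0.8]
shift mm [ 59.7717  15.2557 -84.2219] turn deg [ 0.2237  0.0932 -0.0561]
```

```bash
python3 -m handwheel '[20,5,-28,0,0,0, 40,10,-56,0,0,0, 60,15,-82,0,0,0, 70,16,-83,0,0,0, 70,16,-83,0,0,0, 70,16,-83,0,0,0]'
python3 -c "
from h import *
for i in range(3):
  c=cal('wrist');im=robot.grab_frame('wrist');p,R,o=pose();print(p,Rn.from_matrix(R).as_quat())
cv2.imwrite('pics/w2.png',im[:,:,::-1]);crop(im,215,80,415,280,3,'w2b.png')
np.savez('w2.npz',K=c[0],R=c[1],t=c[2])"
```

```text
time_s: 2.53
eef_pos: [0.6782, 0.1726, 0.2905]
orientation: [-0.0, -0.706, 0.0, 0.708]
wrist_force: [0.6, -0.1, 0.8]
finger_gap: 0.093
[0.6782 0.1737 0.2918] [-0.7071 -0.0005  0.7071 -0.0002]
[0.6782 0.1742 0.2925] [ 0.7076  0.001  -0.7066  0.0003]
[0.6783 0.1746 0.2929] [ 0.7078  0.0013 -0.7064  0.0004]
```

View pics/w2b.png

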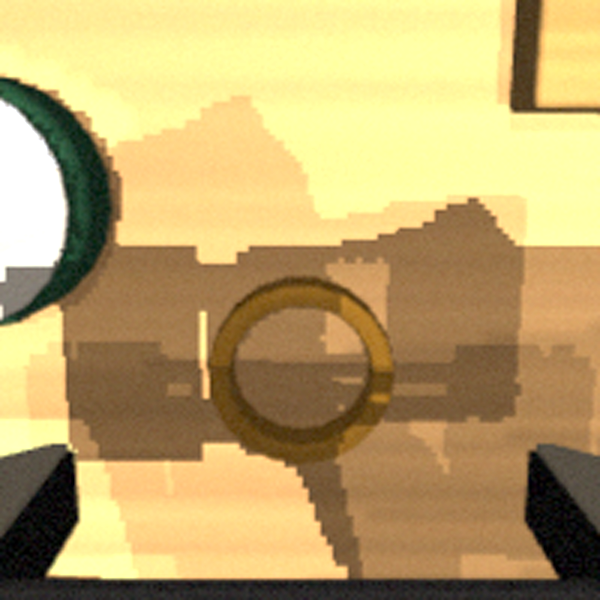

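Run:
```python
from h import *
z=np.load('w2.npz');c=(z['K'],z['R'],z['t'])
F=lambda x,y:np.array([215+(x+.5)/3-.5,80+(y+.5)/3-.5])
# in camera->tool frame using nominal mount
Rct=np.array([[0,1,0],[-.2477,0,.9688],[.9688,0,.2477]]); pc=np.array([.0191,-.0006,-.0696])
for (x,y) in [(301.5,367)]:
    X=plane(c,F(x,y),.018); print("world",X)
p,R,o=pose()
print(p, "in tool",R.T@(X-p))
```

```text
world [0.6818 0.1757 0.018 ]
[0.6783 0.1746 0.2929] in tool [ 0.2749 -0.0007 -0.0029]
```

```bash
python3 -m handwheel '[30,-0.5,-1.5,0,0,0, 60,-0.5,-1.5,0,0,0, 80,-0.5,-1.5,0,0,0, 90,-0.5,-1.5,0,0,0, 95,-0.5,-1.5,0,0,0, 95,-0.5,-1.5,0,0,0, 95,-0.5,-1.5,0,0,0]'
python3 -c "
from h import *
for i in range(3):
  c=cal('wrist');im=robot.grab_frame('wrist');p,R,o=pose();print(p,Rn.from_matrix(R).as_quat(),o['wrist_force'])
crop(im,215,130,415,280,3,'w3b.png');crop(robot.grab_frame('side'),230,160,350,320,4,'s3.png')"
```

```text
time_s: 3.27
eef_pos: [0.6809, 0.1751, 0.1976]
orientation: [0.0, 0.708, 0.001, -0.706]
wrist_force: [-0.6, -0.2, 0.1]
finger_gap: 0.0929
[0.681  0.1751 0.1979] [ 0.7084  0.0011 -0.7058  0.0003] [ 0.7399 -0.688  -0.1419]
[0.681  0.175  0.1979] [ 0.7084  0.001  -0.7058  0.0003] [ 0.4999 -0.241  -0.3191]
[0.6809 0.175  0.1977] [ 0.7083  0.001  -0.7059  0.0003] [ 0.7655 -0.4169  0.7715]
```

View pics/w3b.png

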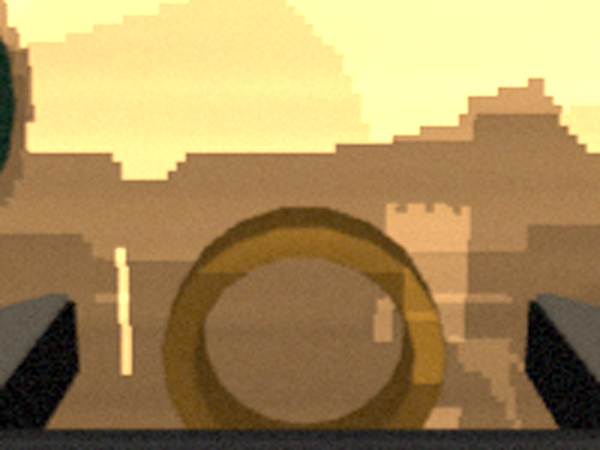

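View pics/s3.png

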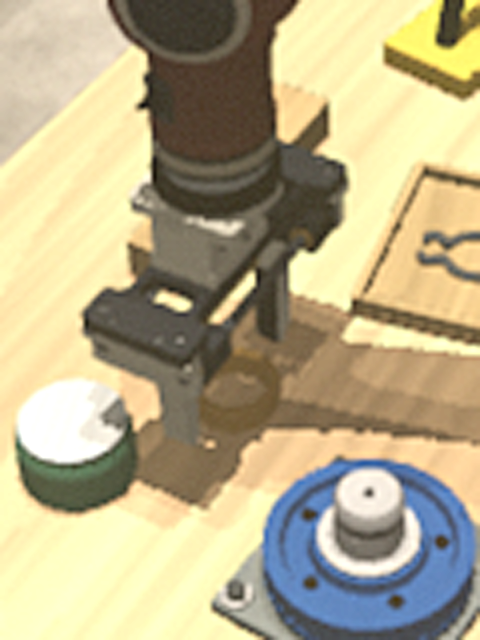

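Run:
```python
from h import *
K=cal('wrist')[0]
Rct=np.array([[0,1,0],[-.2477,0,.9688],[.9688,0,.2477]]); pc=np.array([.0191,-.0006,-.0696])
c=(K,Rct,-Rct@pc)
a=np.linspace(0,6.283,200)
for h in (.178,.181,.184):
  for dz in (-.002,0,.002,.004):
    P=proj(c,np.c_[np.full(200,h),.022*np.cos(a),dz+.022*np.sin(a)]); Q=proj(c,np.c_[np.full(200,h),.029*np.cos(a),dz+.029*np.sin(a)])
    f=lambda P:((P[:,0].min()-215+.5)*3,(P[:,0].max()-215+.5)*3,(P[:,1].min()-130+.5)*3)
    print(h,dz,np.round(f(P)),np.round(f(Q)))
```

```text
0.178 -0.002 [194. 416. 240.] [159. 451. 205.]
0.178 0 [195. 415. 250.] [160. 450. 215.]
0.178 0.002 [195. 415. 260.] [160. 450. 225.]
0.178 0.004 [195. 415. 270.] [160. 450. 235.]
0.181 -0.002 [196. 414. 236.] [161. 448. 201.]
0.181 0 [196. 413. 246.] [162. 448. 211.]
0.181 0.002 [197. 413. 256.] [162. 448. 221.]
0.181 0.004 [197. 413. 265.] [163. 447. 231.]
0.184 -0.002 [198. 412. 232.] [164. 446. 198.]
0.184 0 [198. 412. 242.] [164. 446. 208.]
0.184 0.002 [198. 411. 251.] [165. 445. 217.]
0.184 0.004 [199. 411. 261.] [165. 445. 227.]
```

```bash
python3 -m handwheel '[4,-0.5,2.5,0,0,0, 8,-0.5,2.5,0,0,0, 8,-0.5,2.5,0,0,0]'
python3 -m handwheel '[0,0,0,0,0,0, 0,0,0,0,0,0, 0,0,0,0,0,0, 0,0,0,0,0,0, 0,0,0,0,0,0, 0,0,0,0,0,0]' 1 20
python3 -m handwheel '[0,0,0,0,0,0, 0,0,0,0,0,0]'
python3 -c "
from h import *
im=robot.grab_frame('wrist');p,R,o=pose();print(p,o['wrist_force'])
crop(im,215,130,415,280,3,'w4b.png')"
```

```text
time_s: 3.72
eef_pos: [0.6771, 0.1753, 0.1868]
orientation: [-0.001, -0.706, -0.001, 0.708]
wrist_force: [-0.9, -0.4, -0.1]
finger_gap: 0.093
time_s: 4.22
eef_pos: [0.6778, 0.1752, 0.1879]
orientation: [0.001, 0.707, 0.001, -0.707]
wrist_force: [-0.6, 0.4, -0.4]
finger_gap: 0.0584
time_s: 4.38
eef_pos: [0.6778, 0.1752, 0.1879]
orientation: [0.001, 0.707, 0.001, -0.707]
wrist_force: [0.1, -0.3, -0.6]
finger_gap: 0.0586
[0.6778 0.1752 0.1879] [ 0.3491 -1.0932  1.1137]
```

View pics/w4b.png

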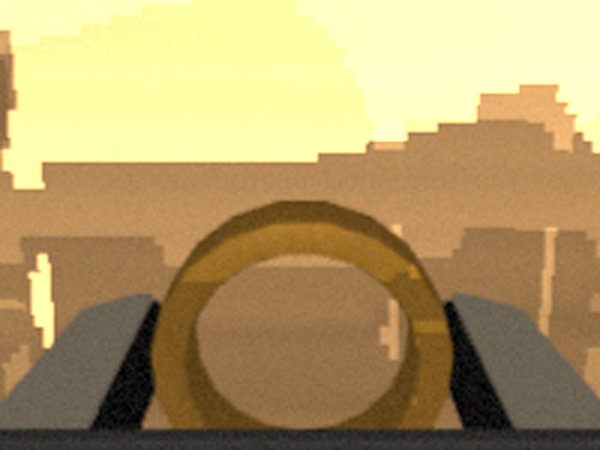

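```bash
python3 -m handwheel '[-30,0,0,0,0,0, -65,0,0,0,0,0, -100,0,0,0,0,0, -105,-20,30,0,0,0, -105,-45,70,0,0,0, -105,-65,105,0,0,0, -105,-80,130,0,0,0, -105,-84,139,0,0,0, -105,-84,140,0,0,0]'
python3 -m handwheel '[0,0,0,0,0,0, 0,0,0,0,0,0, 0,0,0,0,0,0, 0,0,0,0,0,0]'
python3 -c "
from h import *
c=cal('wrist');im=robot.grab_frame('wrist');p,R,o=pose();print(p,o['wrist_force'])
crop(im,215,130,415,280,3,'w5b.png');crop(robot.grab_frame('side'),230,200,390,340,4,'s5.png');crop(robot.grab_frame('top'),190,190,290,290,5,'t5.png')
np.savez('w5.npz',K=c[0],R=c[1],t=c[2])"
```

```text
time_s: 5.18
eef_pos: [0.5342, 0.262, 0.2926]
orientation: [-0.003, -0.706, -0.003, 0.708]
wrist_force: [1.0, -1.0, -1.3]
finger_gap: 0.0585
time_s: 5.52
eef_pos: [0.5391, 0.2575, 0.2926]
orientation: [-0.0, 0.707, -0.001, -0.707]
wrist_force: [-0.4, -0.6, -2.2]
finger_gap: 0.0583
[0.5388 0.2578 0.2926] [-0.3337 -0.4322 -2.4488]
```

View pics/w5b.png

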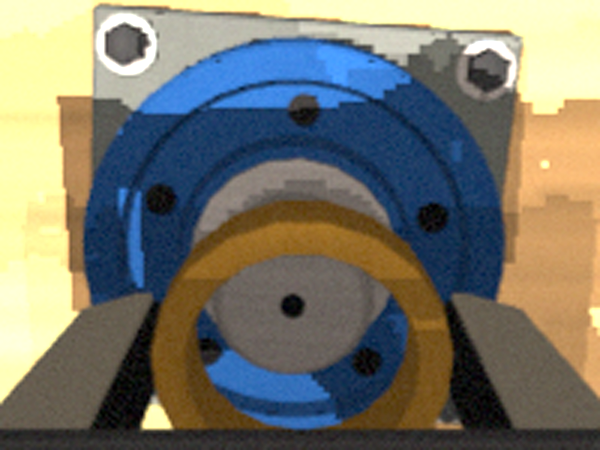

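View pics/s5.png

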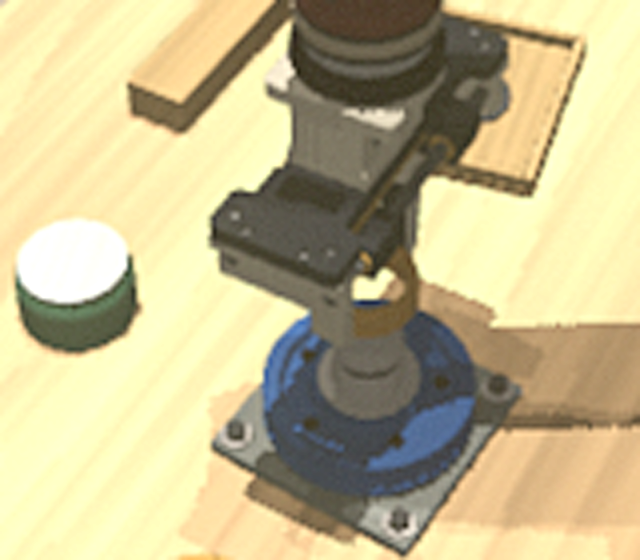

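Run:
```python
from h import *
K=cal('wrist')[0]
Rct=np.array([[0,1,0],[-.2477,0,.9688],[.9688,0,.2477]]); pc=np.array([.0191,-.0006,-.0696])
c=(K,Rct,-Rct@pc)
for p,hs in [((215+291.5/3-.5,130+306.5/3-.5),(.2106,.2126,.2146))]:
  o,d=ray(c,p)
  for h in hs: print(h,(o+d*(h-o[0])/d[0])[1:]*1000)
z=np.load('w5.npz');c=(z['K'],z['R'],z['t']);print(plane(c,p,.08))
```

```text
0.2106 [-3.0834  1.6551]
0.2126 [-3.1094  2.3992]
0.2146 [-3.1353  3.1434]
[0.5365 0.261  0.08  ]
```

```bash
python3 -m handwheel '[0,-2.6,1.4,0,0,0, 10,-2.6,1.4,0,0,0, 18,-2.6,1.4,0,0,0, 18,-2.6,1.4,0,0,0, 18,-2.6,1.4,0,0,0, 18,-2.6,1.4,0,0,0]'
python3 -c "
from h import *
c=cal('wrist');im=robot.grab_frame('wrist');p,R,o=pose();print(p,o['wrist_force'])
crop(im,215,130,415,280,3,'w6b.png')"
```

```text
time_s: 6.17
eef_pos: [0.5362, 0.2616, 0.2745]
orientation: [-0.001, -0.707, -0.001, 0.707]
wrist_force: [-0.1, 1.0, -1.7]
finger_gap: 0.0584
[0.5363 0.2616 0.2748] [ 0.2128  0.488  -3.3731]
```

View pics/w6b.png

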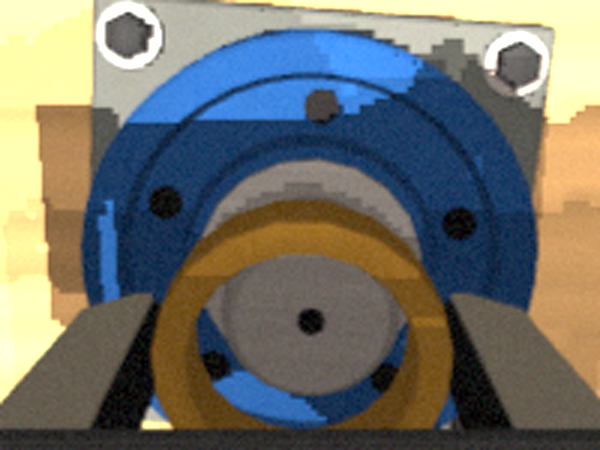

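```bash
cat >> h.py <<'E'
def tool_at(p,h):
    K=cal('wrist')[0]; Rct=np.array([[0,1,0],[-.2477,0,.9688],[.9688,0,.2477]]); pc=np.array([.0191,-.0006,-.0696])
    c=(K,Rct,-Rct@pc); o,d=ray(c,p); return (o+d*(h-o[0])/d[0])*1000
E
python3 - <<'E'
from h import *
F=lambda x,y:np.array([215+(x+.5)/3-.5,130+(y+.5)/3-.5])
print(tool_at(F(311,321),.1948)); print(tool_at(F(304,345),.178),tool_at(F(304,255),.178),tool_at(F(304,224),.178),tool_at(F(195,330),.178),tool_at(F(413,330),.178))
E
```

```text
[194.8      1.4763  -0.7499]
[178.      -0.1003  -2.2456] [178.      -0.1139 -20.9424] [178.      -0.1184 -27.1495] [178.     -21.6786  -5.4338] [178.      21.4733  -5.4338]
```

```bash
python3 -m handwheel '[0,1.6,-2,0,0,0, 0,1.6,-2,0,0,0, 5,1.6,-2,0,0,0, 10,1.6,-2,0,0,0, 14,1.6,-2,0,0,0, 14,1.6,-2,0,0,0, 14,1.6,-2,0,0,0]'
python3 -c "
from h import *
c=cal('wrist');im=robot.grab_frame('wrist');p,R,o=pose();print(p,o['wrist_force'])
crop(im,215,130,415,280,3,'w7b.png')"
```

```text
time_s: 6.8
eef_pos: [0.538, 0.26, 0.2602]
orientation: [-0.001, -0.707, -0.001, 0.708]
wrist_force: [-0.3, 0.0, -1.8]
finger_gap: 0.0584
[0.538  0.26   0.2605] [-1.0953  0.2761 -2.5759]
```

View pics/w7b.png

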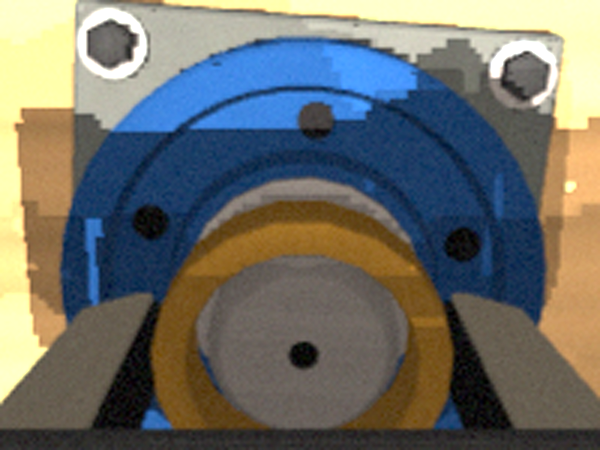

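```bash
python3 -m handwheel '[5,0,0,0,0,0, 10,0,0,0,0,0, 15,0,0,0,0,0, 20,0,0,0,0,0, 24,0,0,0,0,0, 26,0,0,0,0,0, 26,0,0,0,0,0]'
python3 -m handwheel '[1,0,0,0,0,0, 1,0,0,0,0,0]'
```

```text
time_s: 7.43
eef_pos: [0.538, 0.2599, 0.234]
orientation: [-0.001, -0.707, -0.0, 0.708]
wrist_force: [-1.5, 0.4, -2.6]
finger_gap: 0.0582
time_s: 7.6
eef_pos: [0.538, 0.2599, 0.2337]
orientation: [-0.001, -0.707, -0.001, 0.707]
wrist_force: [-2.1, 0.4, -1.3]
finger_gap: 0.0583
```

```bash
python3 -m handwheel '[1,0,0,0,0,0, 2,0,0,0,0,0, 2,0,0,0,0,0]'
python3 -m handwheel '[0,0,0,0,0,0, 0,0,0,0,0,0, 0,0,0,0,0,0, 0,0,0,0,0,0]' 0 20
python3 -c "
from h import *
p,R,o=pose();print(p,o['wrist_force'],o['finger_gap'])
im=robot.grab_frame('wrist');crop(im,215,130,415,280,3,'w8b.png');crop(robot.grab_frame('side'),230,200,390,340,4,'s8.png')"
```

```text
time_s: 7.85
eef_pos: [0.538, 0.26, 0.2328]
orientation: [-0.001, -0.707, -0.001, 0.707]
wrist_force: [-3.8, -0.4, 4.3]
finger_gap: 0.0581
time_s: 8.18
eef_pos: [0.538, 0.26, 0.2328]
orientation: [-0.001, -0.707, -0.001, 0.707]
wrist_force: [-5.3, -0.7, 6.0]
finger_gap: 0.0588
[0.538  0.26   0.2328] [-5.264  -0.7485  6.0394] 0.0587754204889207
```

View pics/w8b.png

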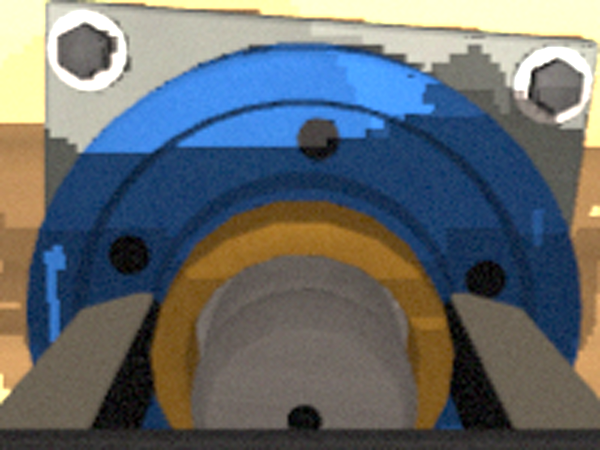

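View pics/s8.png

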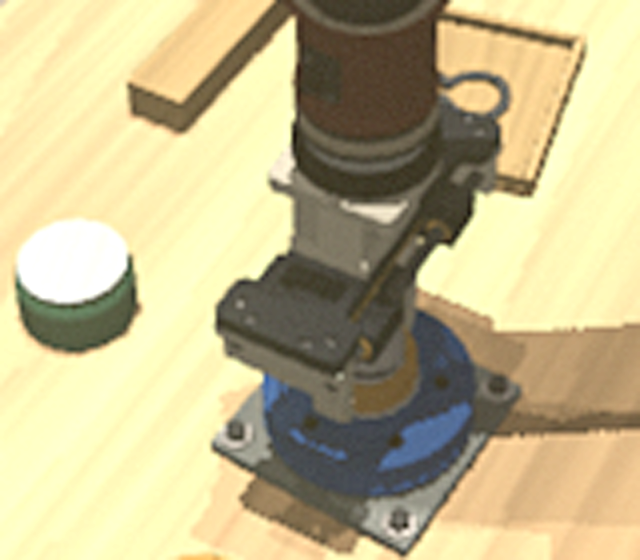

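```bash
python3 -m handwheel '[0,0,1,0,0,0, 0,0,2,0,0,0, 0,0,2,0,0,0]' 
python3 -m handwheel '[0,0,0,0,0,0, 0,0,0,0,0,0, 0,0,0,0,0,0]' -0.5
python3 -m handwheel '[-15,0,0,0,0,0, -50,0,0,0,0,0, -90,0,0,0,0,0, -110,0,-20,0,0,0, -110,0,-20,0,0,0, -110,0,-20,0,0,0, -110,0,-20,0,0,0]' -1
python3 -c "
from h import *
p,R,o=pose();print(p,o['wrist_force'],o['finger_gap'])
im=robot.grab_frame('wrist');crop(im,190,80,440,280,3,'w9b.png');crop(robot.grab_frame('side'),270,240,370,340,5,'s9.png')"
```

```text
time_s: 8.53
eef_pos: [0.5372, 0.2599, 0.2328]
orientation: [0.0, 0.708, 0.001, -0.706]
wrist_force: [-1.0, -1.6, 5.9]
finger_gap: 0.0586
time_s: 8.78
eef_pos: [0.5364, 0.2602, 0.2315]
orientation: [0.0, 0.707, 0.001, -0.707]
wrist_force: [0.5, 0.4, 0.4]
finger_gap: 0.069
time_s: 9.37
eef_pos: [0.5555, 0.2599, 0.3404]
orientation: [-0.001, -0.706, -0.0, 0.708]
wrist_force: [0.3, 0.9, -0.1]
finger_gap: 0.0934
[0.5555 0.2599 0.3404] [ 0.3353  0.906  -0.0954] 0.09338878383913737
```

View pics/w9b.png

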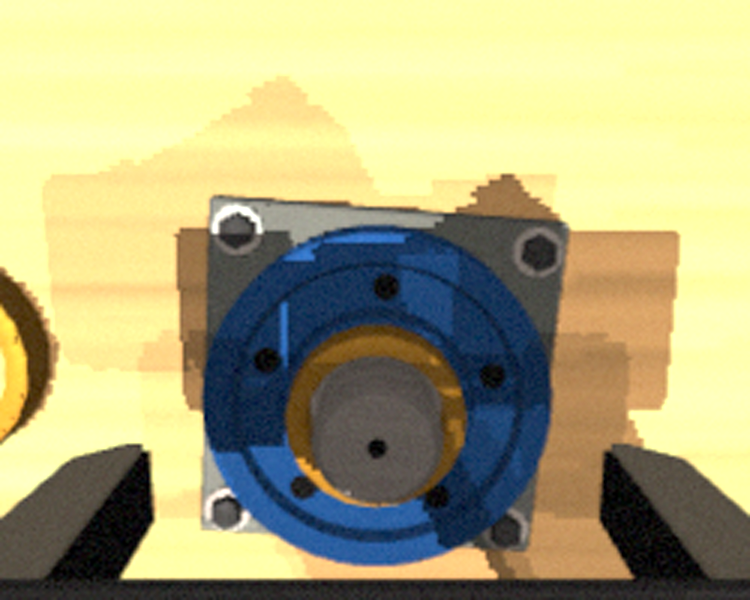

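View pics/s9.png

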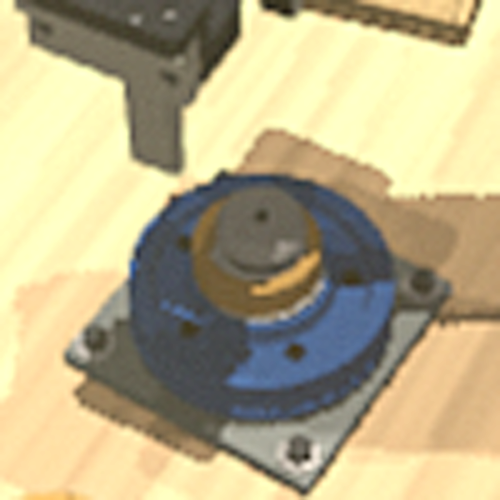

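Run:
```python
from h import *
F=lambda x,y:np.array([190+(x+.5)/3-.5,80+(y+.5)/3-.5])
print(tool_at(F(376,448),.2604)); 
for q in [(376,331),(286,415),(467,415),(376,505)]: print(tool_at(F(*q),.2774))
```

```text
[260.4     -0.7451  17.6574]
[277.4     -0.7499 -14.2883]
[277.4    -29.1434  12.7873]
[277.4     27.9513  12.7873]
[277.4     -0.7581  43.3665]
```

```bash
python3 -m handwheel '[-15,30,2,0,0,0, -30,70,4,0,0,0, -45,110,7,0,0,0, -55,150,9,0,0,0, -60,190,11,0,0,0, -60,230,13,0,0,0, -60,270,15,0,0,0, -60,310,18,0,0,0, -60,350,20,0,0,0, -60,390,22,0,0,0]'
python3 -m handwheel '[0,40,2,0,0,0, 0,80,4,0,0,0, 0,115,6,0,0,0, 0,138,8,0,0,0, 0,147,8,0,0,0, 0,147,8,0,0,0, 0,147,8,0,0,0, 0,147,8,0,0,0]'
python3 -c "
from h import *
c=cal('wrist');im=robot.grab_frame('wrist');p,R,o=pose();print(p,o['orientation'])
np.savez('w10.npz',K=c[0],R=c[1],t=c[2])
cv2.imwrite('pics/w10.png',im[:,:,::-1]);crop(im,215,50,415,280,2.6,'w10b.png')"
```

```text
time_s: 10.3
eef_pos: [0.534, -0.1314, 0.4004]
orientation: [-0.001, -0.706, -0.001, 0.708]
wrist_force: [1.0, -0.0, -0.2]
finger_gap: 0.0933
time_s: 10.97
eef_pos: [0.528, -0.2741, 0.4012]
orientation: [-0.001, -0.707, -0.003, 0.707]
wrist_force: [1.4, 0.8, -0.3]
finger_gap: 0.0929
[ 0.5281 -0.2741  0.4015] [-0.0014 -0.707  -0.0031  0.7072]
```

View pics/w10b.png

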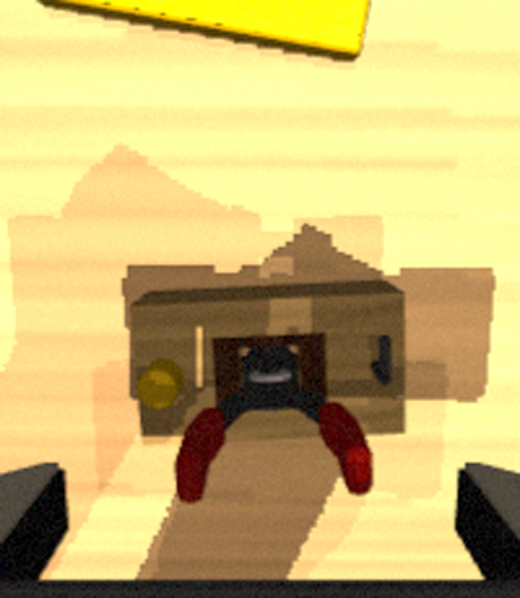

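Run:
```python
from h import *
F=lambda x,y:np.array([215+(x+.5)/2.6-.5,50+(y+.5)/2.6-.5])
z=np.load('w10.npz');c=(z['K'],z['R'],z['t'])
a=plane(c,F(190,487),.19);b=plane(c,F(359,475),.19);print(a,b,(a+b)/2,np.degrees(np.arctan2(-(a-b)[0],(a-b)[1])))
print(tool_at(F(190,487),.2115),tool_at(F(359,475),.2115))
q=[plane(c,F(*p),.058) for p in [(132,305),(405,292),(405,433),(142,435)]];print(q,np.mean(q,0))
```

```text
[ 0.5214 -0.2528  0.19  ] [ 0.5253 -0.2992  0.19  ] [ 0.5233 -0.276   0.19  ] 4.821871208316866
[211.5    -20.248    6.0485] [211.5     26.2592   2.534 ]
[array([ 0.5538, -0.2154,  0.058 ]), array([ 0.5604, -0.3342,  0.058 ]), array([ 0.4964, -0.3378,  0.058 ]), array([ 0.4944, -0.2178,  0.058 ])] [ 0.5262 -0.2763  0.058 ]
```

```bash
python3 -c "
from h import *
go([.525,-.276,.385],3)"
```

```text
at [ 0.5281 -0.2741  0.4015] t 11.0167 gap 0.09287615611150755 F [-0.4  0.4 -0. ]
shift mm [16.4697  1.933   3.089 ] turn deg [-2.6325  0.0094  0.1377]
```

```bash
python3 -m handwheel '[8,2,3,-1.5,0,0, 16,2,3,-2.8,0,0, 16,2,3,-2.8,0,0, 16,2,3,-2.8,0,0, 16,2,3,-2.8,0,0]'
python3 -c "
from h import *
c=cal('wrist');im=robot.grab_frame('wrist');p,R,o=pose();print(p,o['orientation'])
np.savez('w11.npz',K=c[0],R=c[1],t=c[2])
crop(im,215,80,415,280,3,'w11b.png');crop(robot.grab_frame('side'),370,90,470,210,5,'s11.png')"
```

```text
time_s: 11.43
eef_pos: [0.5246, -0.2784, 0.3859]
orientation: [0.018, 0.707, 0.018, -0.707]
wrist_force: [0.4, -0.8, 1.0]
finger_gap: 0.0929
[ 0.5246 -0.2786  0.3861] [ 0.0181  0.7071  0.0181 -0.7066]
```

View pics/w11b.png

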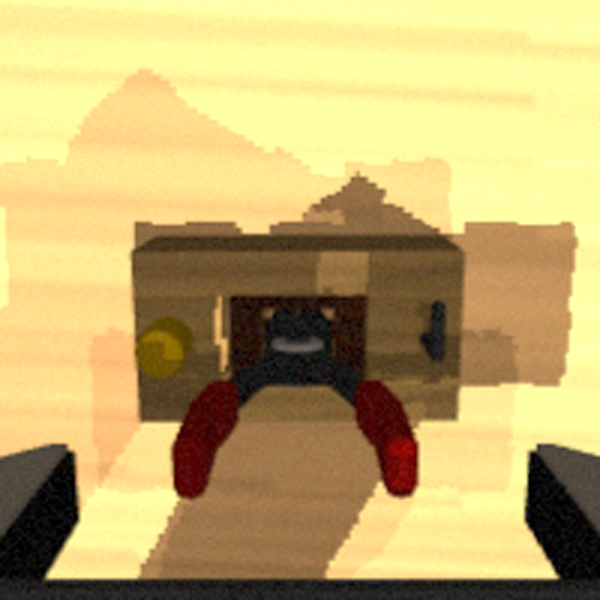

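View pics/s11.png

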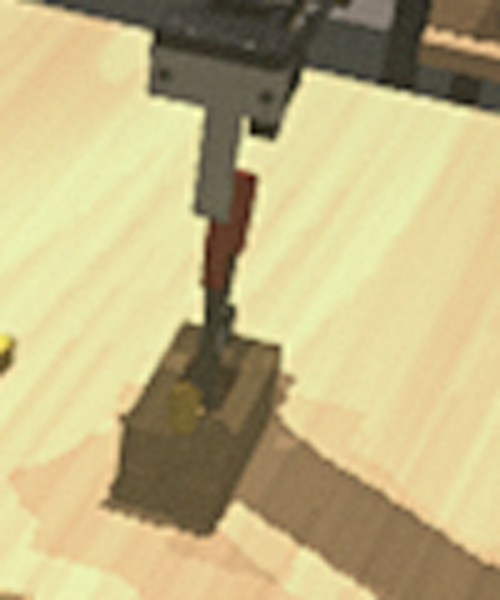

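Run:
```python
from h import *
F=lambda x,y:np.array([215+(x+.5)/3-.5,80+(y+.5)/3-.5])
for q in [(191,478),(402,468),(191,495),(402,495),(402,442)]: print(tool_at(F(*q),.196))
for q in [(133,250),(463,250),(459,420),(139,420)]: print(tool_at(F(*q),.328))
```

```text
[196.     -24.9328   1.3635]
[196.      21.4679  -0.9817]
[196.     -25.061    5.3836]
[196.      21.6526   5.3836]
[196.      21.2929  -7.0122]
[328.     -61.1376 -33.1928]
[328.      57.4316 -33.1928]
[328.      58.9091  30.905 ]
[328.     -61.9886  30.905 ]
```

```bash
python3 -m handwheel '[5,-1.7,-0.5,0,0,0, 20,-1.7,-0.5,0,0,0, 35,-1.7,-0.5,0,0,0, 45,-1.7,-0.5,0,0,0, 49,-1.7,-0.5,0,0,0, 49,-1.7,-0.5,0,0,0, 49,-1.7,-0.5,0,0,0]'
python3 -m handwheel '[0,0,0,0,0,0, 0,0,0,0,0,0, 0,0,0,0,0,0, 0,0,0,0,0,0, 0,0,0,0,0,0, 0,0,0,0,0,0, 0,0,0,0,0,0]' 1 7
python3 -c "
from h import *
im=robot.grab_frame('wrist');p,R,o=pose();print(p,o['orientation'],o['wrist_force'])
crop(im,215,80,415,280,3,'w12b.png');crop(robot.grab_frame('side'),370,90,470,210,5,'s12.png')"
```

```text
time_s: 12.12
eef_pos: [0.5248, -0.2774, 0.337]
orientation: [0.018, 0.707, 0.018, -0.707]
wrist_force: [0.8, -0.7, -0.3]
finger_gap: 0.0928
time_s: 12.7
eef_pos: [0.5246, -0.2773, 0.3369]
orientation: [0.018, 0.707, 0.018, -0.707]
wrist_force: [1.0, -0.2, -0.0]
finger_gap: 0.054
[ 0.5246 -0.2773  0.3369] [ 0.0179  0.7069  0.0179 -0.7068] [-0.192   0.2443 -0.0857]
```

View pics/w12b.png

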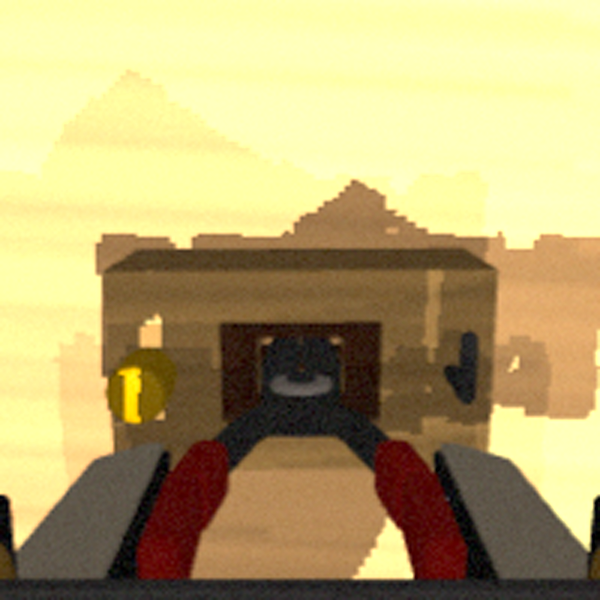

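View pics/s12.png

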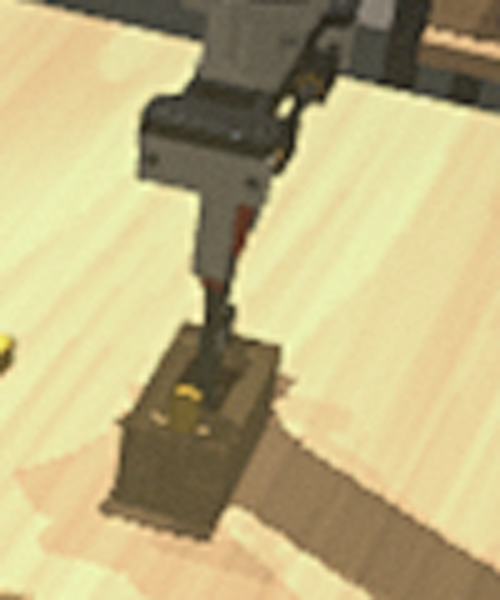

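```bash
python3 -m handwheel '[-5,0,0,0,0,0, -15,0,0,0,0,0, -28,0,0,0,0,0, -42,0,0,0,0,0, -56,0,0,0,0,0, -66,0,0,0,0,0, -70,0,0,0,0,0, -70,0,0,0,0,0]'
python3 -c "
from h import *
im=robot.grab_frame('wrist');p,R,o=pose();print(p,o['orientation'],o['wrist_force'],o['finger_gap'])
crop(im,215,80,415,280,3,'w13b.png');crop(robot.grab_frame('side'),370,90,470,210,5,'s13.png')
go([.63,-.0,.337],11)"
```

```text
time_s: 13.47
eef_pos: [0.5247, -0.2774, 0.4081]
orientation: [0.018, 0.708, 0.018, -0.706]
wrist_force: [0.3, -0.1, -1.8]
finger_gap: 0.0539
[ 0.5245 -0.2773  0.4071] [ 0.018   0.707   0.0179 -0.7067] [-0.3939 -0.2241 -1.9755] 0.05385261344159454
at [ 0.5244 -0.2772  0.4063] t 13.5667 gap 0.05372831642922985 F [-0.9  0.6 -0.9]
shift mm [  69.4008 -271.4027 -119.6037] turn deg [-8.0936  0.051   0.0381]
```

View pics/w13b.png

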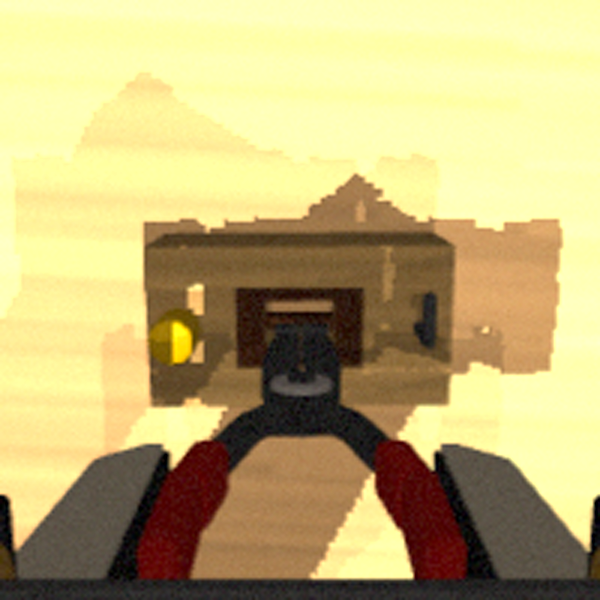

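View pics/s13.png

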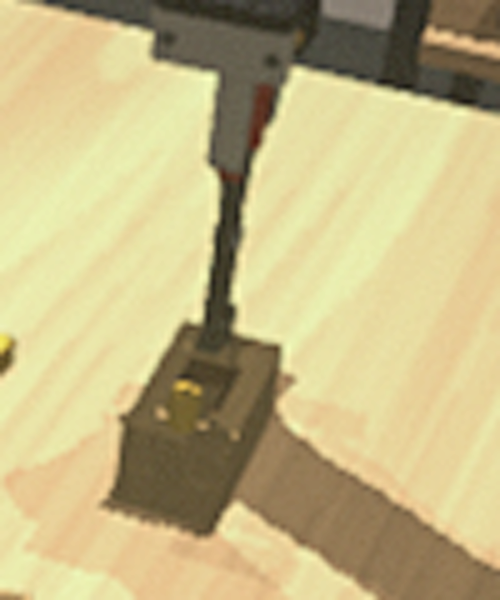

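```bash
python3 -m handwheel '[0,-30,-15,-1,0,0, 0,-70,-35,-2,0,0, 0,-110,-55,-3.5,0,0, 0,-150,-75,-5,0,0, 0,-185,-92,-6.5,0,0, 20,-205,-103,-8,0,0, 35,-207,-110,-8,0,0, 38,-207,-115,-8,0,0, 38,-207,-115,-8,0,0, 38,-207,-115,-8,0,0]'
python3 -m handwheel '[0,0,0,0,0,0, 0,0,0,0,0,0]'
python3 -c "
from h import *
c=cal('wrist');im=robot.grab_frame('wrist');p,R,o=pose();print(p,R)
np.savez('w14.npz',K=c[0],R=c[1],t=c[2],p=p,Rt=R)
cv2.imwrite('pics/w14.png',im[:,:,::-1]);crop(im,170,80,430,280,3,'w14b.png')
go([.63,-.06,.366],11)"
```

```text
time_s: 14.4
eef_pos: [0.6287, -0.0671, 0.3684]
orientation: [-0.067, -0.703, -0.065, 0.705]
wrist_force: [0.5, -0.8, -0.9]
finger_gap: 0.0539
time_s: 14.57
eef_pos: [0.6287, -0.0666, 0.3699]
orientation: [0.066, 0.704, 0.066, -0.704]
wrist_force: [-0.3, -0.6, -2.3]
finger_gap: 0.0536
[ 0.6287 -0.0663  0.3698] [[ 0.0015  0.1867 -0.9824]
 [-0.0006 -0.9824 -0.1867]
 [-1.      0.0009 -0.0013]]
at [ 0.6287 -0.0663  0.3698] t 14.6167 gap 0.054107667324774206 F [-0.9 -0.8 -1.2]
shift mm [ 3.8478 -5.9242 -2.442 ] turn deg [-0.2395 -0.0757 -0.0524]
```

View pics/w14b.png

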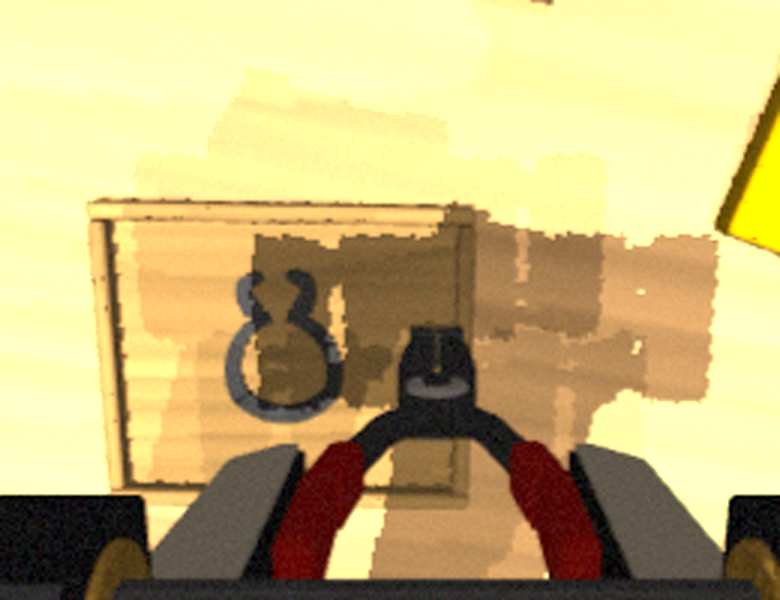

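Run:
```python
from h import *
im=cv2.imread('pics/w14.png')
c=im[160:230,235:295]
c=cv2.resize(c,None,fx=8,fy=8,interpolation=cv2.INTER_CUBIC)
b=np.clip(c.astype(float)*1.6,0,255).astype(np.uint8);cv2.imwrite('pics/w14z.png',b)
```

```text
(no output)
```

View pics/w14z.png

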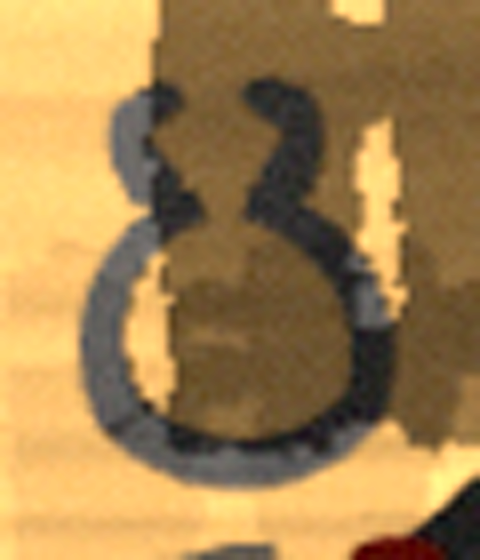

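Run:
```python
from h import *
F=lambda x,y:np.array([235+(x+.5)/8-.5,160+(y+.5)/8-.5])
h=.3698-.0115
P={}
for n,q in dict(nl=(152,143),nr=(290,138),lt=(187,97),rt=(245,93),lb=(205,210),rb=(247,210),back=(245,487),left=(80,345),right=(395,345),lugT_l=(165,83),lugT_r=(268,78)).items():
    P[n]=tool_at(F(*q),h)[1:]; print(n,P[n])
d=P['nr']-P['nl']; print('gapmid',(P['nl']+P['nr'])/2,'len',np.linalg.norm(d),'ang deg of notch line (tool y->z)',np.degrees(np.arctan2(d[1],d[0])))
l=(P['lt']+P['lb'])/2; 
m=(P['left']+P['right'])/2;g=(P['nl']+P['nr'])/2;print('axis dir angle',np.degrees(np.arctan2((g-m)[0],-(g-m)[1])), m)
```

```text
nl [-74.4331 -12.3523]
nr [-53.7284 -13.1089]
lt [-68.8458 -19.2824]
rt [-60.1736 -19.8817]
lb [-66.979   -2.1328]
rb [-60.64    -2.1328]
back [-62.8421  41.7704]
left [-87.1328  18.9242]
right [-38.8718  18.9242]
lugT_l [-72.0166 -21.3778]
lugT_r [-56.6549 -22.1246]
gapmid [-64.0807 -12.7306] len 20.718559986463298 ang deg of notch line (tool y->z) -2.0929197728762925
axis dir angle -1.9512490287597375 [-63.0023  18.9242]
```

Run:
```python
from h import *
im=cv2.imread('pics/w14.png')
c=im[175:235,285:345]
c=cv2.resize(c,None,fx=9,fy=9,interpolation=cv2.INTER_CUBIC)
b=np.clip(c.astype(float)*2.5,0,255).astype(np.uint8);cv2.imwrite('pics/w14y.png',b)
F=lambda x,y:np.array([285+(x+.5)/9-.5,175+(y+.5)/9-.5])
for q in [(270,120),(270,130),(270,140),(270,150),(270,160),(270,180)]: print(q,tool_at(F(*q),.321),tool_at(F(*q),.301))
```

```text
(270, 120) [321.      -1.2534  -7.2753] [301.      -1.2101 -11.4038]
(270, 130) [321.      -1.2541  -6.054 ] [301.      -1.2107 -10.2634]
(270, 140) [321.      -1.2547  -4.8303] [301.      -1.2113  -9.1208]
(270, 150) [321.      -1.2554  -3.6042] [301.      -1.212   -7.9759]
(270, 160) [321.      -1.256   -2.3756] [301.      -1.2126  -6.8287]
(270, 180) [321.      -1.2573   0.0887] [301.      -1.2138  -4.5276]
```

View pics/w14y.png

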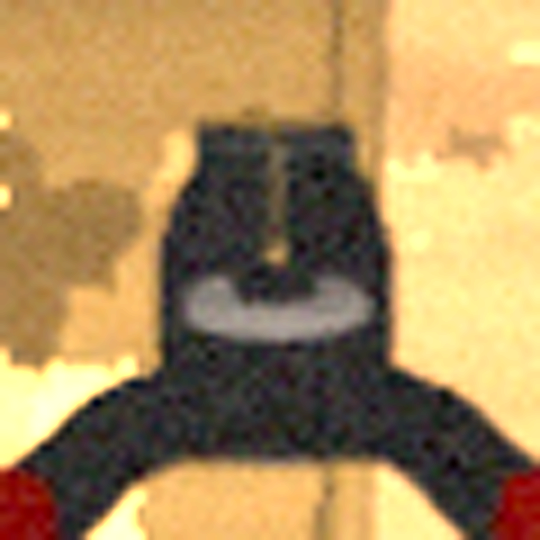

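```bash
python3 -m handwheel '[0,-20,-4,-0.7,0,0, 0,-42,-9,-1.4,0,0, 0,-58,-12,-2.1,0,0, 5,-63.6,-12.8,-2.1,0,0, 8,-63.6,-12.8,-2.1,0,0, 10,-63.6,-12.8,-2.1,0,0, 10,-63.6,-12.8,-2.1,0,0, 10,-63.6,-12.8,-2.1,0,0]'
python3 -m handwheel '[0,0,0,0,0,0, 0,0,0,0,0,0]'
python3 -c "
from h import *
c=cal('wrist');im=robot.grab_frame('wrist');p,R,o=pose();print(p,R,o['finger_gap'])
np.savez('w15.npz',K=c[0],R=c[1],t=c[2],p=p,Rt=R)
cv2.imwrite('pics/w15.png',im[:,:,::-1]);crop(im,270,150,360,240,6.5,'w15z.png')
crop(robot.grab_frame('side'),290,150,420,270,5,'s15.png')"
```

```text
time_s: 15.28
eef_pos: [0.6295, -0.0018, 0.3585]
orientation: [-0.08, -0.702, -0.079, 0.703]
wrist_force: [0.2, 0.3, -1.6]
finger_gap: 0.0535
time_s: 15.45
eef_pos: [0.6296, -0.0008, 0.3589]
orientation: [0.08, 0.703, 0.079, -0.703]
wrist_force: [-0.3, -0.2, -2.1]
finger_gap: 0.0536
[ 0.6296 -0.0006  0.3589] [[ 0.0003  0.224  -0.9746]
 [-0.0002 -0.9746 -0.224 ]
 [-1.      0.0003 -0.0002]] 0.054109428843141245
```

View pics/w15z.png

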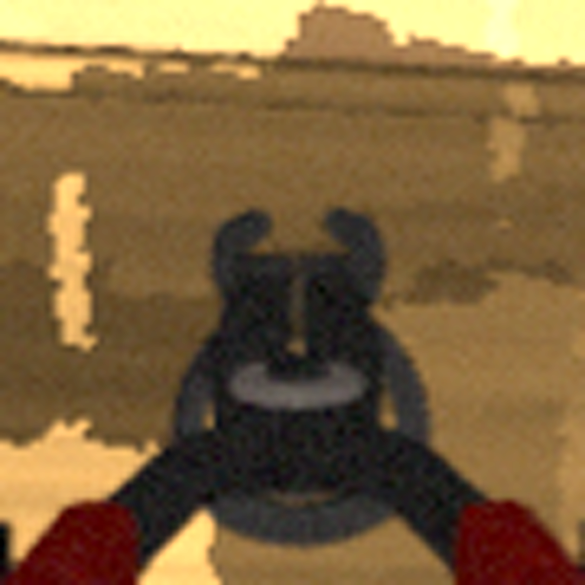

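View pics/s15.png

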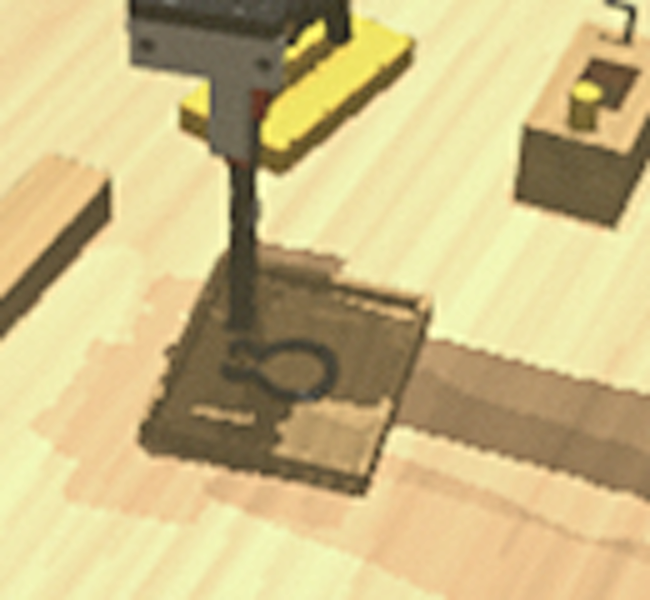

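Run:
```python
from h import *
F=lambda x,y:np.array([270+(x+.5)/6.5-.5,150+(y+.5)/6.5-.5])
h=.3474
for q in [(250,208),(345,207),(299,545),(175,420),(428,420),(213,250),(385,250)]: print(q,tool_at(F(*q),h)[1:])
for q in [(297.5,253),(297.5,258)]: print(tool_at(F(*q),.321)[1:])
```

```text
(250, 208) [-8.8944 -9.3212]
(345, 207) [ 8.121  -9.5028]
(299, 545) [-0.0944 54.8262]
(175, 420) [-22.9695  30.3309]
(428, 420) [23.685  30.3309]
(213, 250) [-15.6071  -1.6471]
(385, 250) [15.3777 -1.6471]
[-0.4021 -6.6039]
[-0.402  -5.7577]
```

```bash
python3 -m handwheel '[5,0.2,-0.3,0,0,0, 10,0.2,-0.3,0,0,0, 15,0.2,-0.3,0,0,0, 18,0.2,-0.3,0,0,0, 20,0.2,-0.3,0,0,0, 20,0.2,-0.3,0,0,0, 20,0.2,-0.3,0,0,0]'
python3 -c "
from h import *
im=robot.grab_frame('wrist');p,R,o=pose();print(p,o['wrist_force'],o['finger_gap'])
crop(im,270,150,360,240,6.5,'w16z.png')
crop(robot.grab_frame('side'),310,180,390,260,7,'s16.png')"
```

```text
time_s: 16.13
eef_pos: [0.6299, 0.0, 0.3386]
orientation: [-0.08, -0.702, -0.08, 0.703]
wrist_force: [-0.0, 0.5, -1.4]
finger_gap: 0.0536
[0.6299 0.     0.3389] [-0.3421 -0.3628 -1.307 ] 0.05391741337267463
```

View pics/w16z.png

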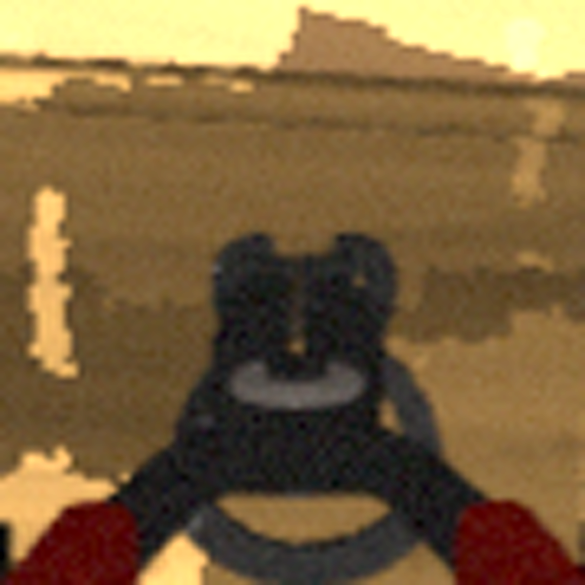

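View pics/s16.png

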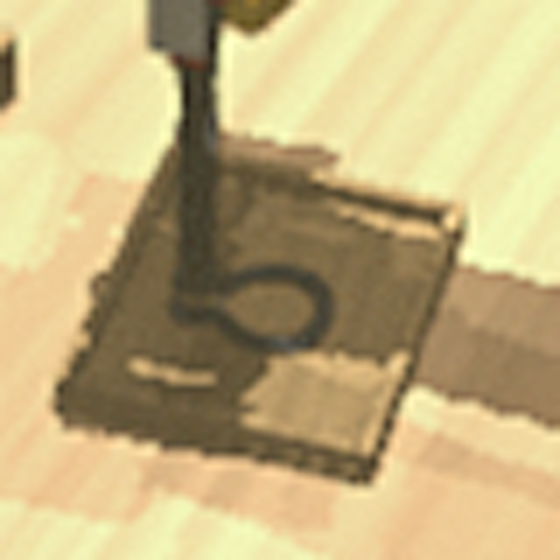

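```bash
python3 - <<'E'
from h import *
F=lambda x,y:np.array([270+(x+.5)/6.5-.5,150+(y+.5)/6.5-.5])
h=.3274
for q in [(247,236),(362,233),(299,580),(213,280),(395,280)]: print(q,tool_at(F(*q),h)[1:])
im=cv2.imread('pics/w16z.png')
E
python3 - <<'E'
from h import *
im=robot.grab_frame('wrist'); crop(im,285,170,350,250,7,'w17z.png')
E
```

```text
(247, 236) [-8.9253 -8.1978]
(362, 233) [10.4878 -8.7133]
(299, 580) [-0.1229 53.834 ]
(213, 280) [-14.7506  -0.5883]
(395, 280) [16.1644 -0.5883]
```

View pics/w17z.png

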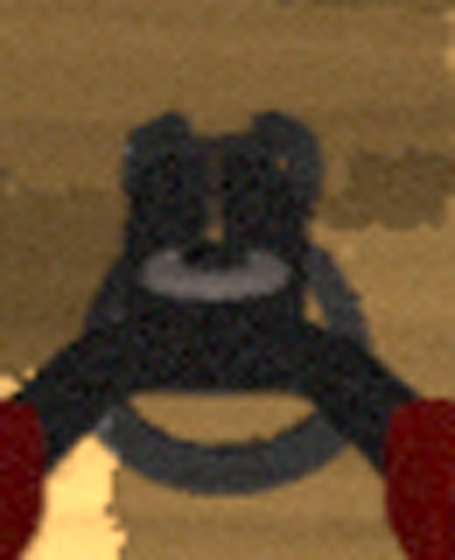

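```bash
python3 -m handwheel '[0,0.6,0,0,0,0, 0,1.1,0,0,0,0, 1,1.1,0,0,0,0, 2,1.1,0,0,0,0, 3,1.1,0,0,0,0, 3,1.1,0,0,0,0]'
python3 -c "
from h import *
im=robot.grab_frame('wrist');p,R,o=pose();print(p,o['wrist_force'],o['finger_gap']); crop(im,285,170,350,250,7,'w18z.png')"
```

```text
time_s: 16.78
eef_pos: [0.63, -0.0011, 0.3355]
orientation: [-0.08, -0.702, -0.08, 0.703]
wrist_force: [0.2, 0.3, -2.9]
finger_gap: 0.054
[ 0.63   -0.001   0.3356] [-0.3335 -0.0711 -1.6016] 0.053870240017782844
```

View pics/w18z.png

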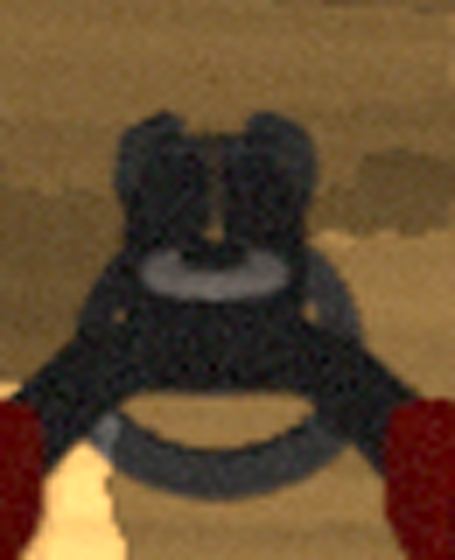

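```bash
python3 -m handwheel '[0.5,0.3,0,0,0,0, 1,0.3,0,0,0,0, 1.5,0.3,0,0,0,0, 1.5,0.3,0,0,0,0]'
python3 -m handwheel '[0.5,0,0,0,0,0, 1,0,0,0,0,0, 1,0,0,0,0,0]'
python3 -m handwheel '[0.5,0,0,0,0,0, 1,0,0,0,0,0, 1,0,0,0,0,0]'
```

```text
time_s: 17.17
eef_pos: [0.6301, -0.0014, 0.3342]
orientation: [-0.08, -0.703, -0.08, 0.703]
wrist_force: [0.5, 0.3, -2.0]
finger_gap: 0.054
time_s: 17.42
eef_pos: [0.6301, -0.0013, 0.3332]
orientation: [-0.08, -0.702, -0.08, 0.703]
wrist_force: [0.2, 0.1, -1.9]
finger_gap: 0.0541
time_s: 17.67
eef_pos: [0.6302, -0.0013, 0.3326]
orientation: [0.08, 0.703, 0.08, -0.702]
wrist_force: [-0.7, -0.5, -0.3]
finger_gap: 0.0537
```

```bash
python3 -m handwheel '[0.5,0,0,0,0,0, 0.5,0,0,0,0,0, 0.5,0,0,0,0,0]'
python3 -m handwheel '[0.5,0,0,0,0,0, 0.5,0,0,0,0,0, 0.5,0,0,0,0,0]'
python3 -c "
from h import *
im=robot.grab_frame('wrist');p,R,o=pose();print(p,o['wrist_force'],o['finger_gap']); crop(im,285,170,350,250,7,'w19z.png')"
```

```text
time_s: 17.92
eef_pos: [0.6303, -0.0013, 0.3325]
orientation: [0.08, 0.703, 0.08, -0.702]
wrist_force: [-0.9, 0.9, 2.9]
finger_gap: 0.0537
time_s: 18.17
eef_pos: [0.6306, -0.0013, 0.3324]
orientation: [0.08, 0.703, 0.08, -0.702]
wrist_force: [-0.6, 0.1, 6.0]
finger_gap: 0.0542
[ 0.6306 -0.0012  0.3324] [-0.0451  0.6999  4.3192] 0.05396687298997593
```

View pics/w19z.png

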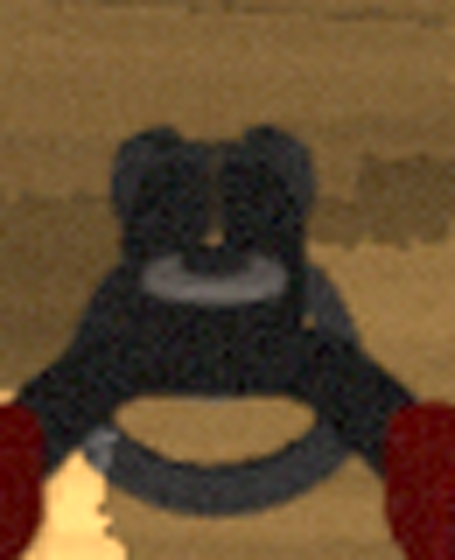

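```bash
python3 -m handwheel '[-1,0,0,0,0,0, -2.2,0,0,0,0,0, -2.2,0,0,0,0,0, -2.2,0,0,0,0,0]'
python3 -c "
from h import *
p,R,o=pose();print(p,o['wrist_force'],o['finger_gap'])"
```

```text
time_s: 18.55
eef_pos: [0.6299, -0.0014, 0.3327]
orientation: [-0.08, -0.702, -0.08, 0.703]
wrist_force: [0.2, -0.3, -1.5]
finger_gap: 0.054
[ 0.6299 -0.0014  0.3327] [ 0.212  -0.2807 -1.4538] 0.05403248698705425
```

```bash
python3 -m handwheel '[-1.5,0,0,0,0,0, -1.5,0,0,0,0,0]'
python3 -m handwheel '[0,0,0,0,0,0, 0,0,0,0,0,0, 0,0,0,0,0,0, 0,0,0,0,0,0, 0,0,0,0,0,0]' 1 28
python3 -m handwheel '[0,0,0,0,0,0, 0,0,0,0,0,0, 0,0,0,0,0,0]' 
python3 -c "
from h import *
im=robot.grab_frame('wrist');p,R,o=pose();print(p,o['wrist_force'],o['finger_gap']); crop(im,265,160,365,260,6,'w20z.png')
crop(robot.grab_frame('side'),310,180,390,260,7,'s20.png')"
```

```text
time_s: 18.72
eef_pos: [0.6301, -0.0014, 0.3347]
orientation: [-0.08, -0.702, -0.08, 0.703]
wrist_force: [-0.8, 0.2, -1.1]
finger_gap: 0.0543
time_s: 19.13
eef_pos: [0.6301, -0.0013, 0.3349]
orientation: [-0.08, -0.702, -0.08, 0.703]
wrist_force: [0.0, -0.5, -2.4]
finger_gap: 0.0203
time_s: 19.38
eef_pos: [0.6301, -0.0013, 0.335]
orientation: [-0.08, -0.703, -0.08, 0.703]
wrist_force: [-0.0, 0.1, -1.4]
finger_gap: 0.0198
[ 0.6301 -0.0013  0.335 ] [ 0.2034 -1.2041 -1.402 ] 0.020192900674206204
```

View pics/w20z.png

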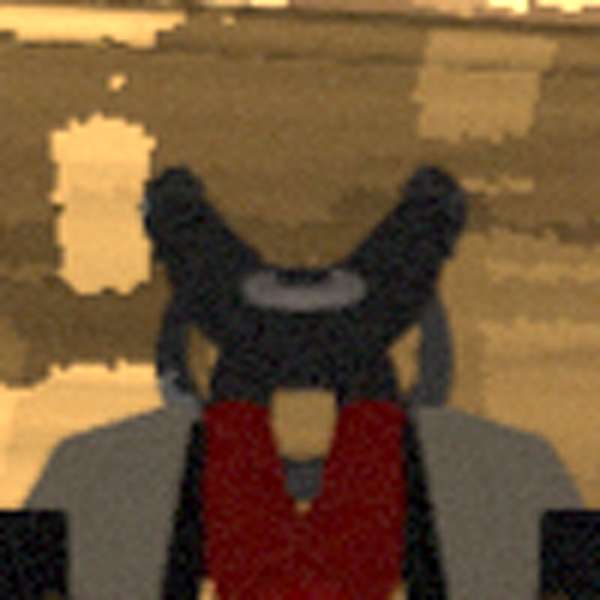

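View pics/s20.png

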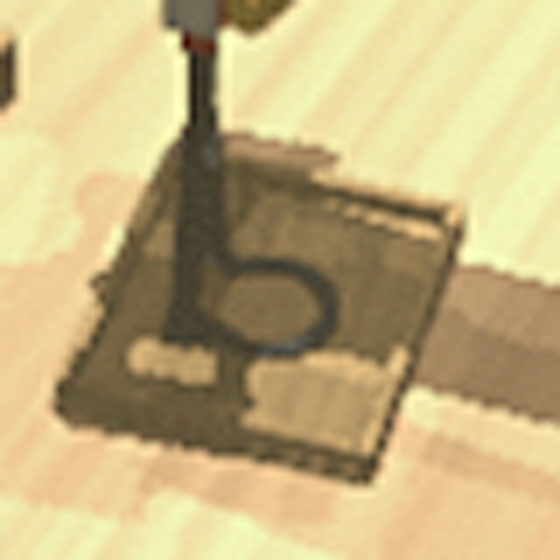

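```bash
python3 -m handwheel '[-2,0,0,0,0,0, -6,0,0,0,0,0, -12,0,0,0,0,0, -20,0,0,0,0,0, -28,0,0,0,0,0, -36,0,0,0,0,0, -42,0,0,0,0,0, -46,0,0,0,0,0, -46,0,0,0,0,0]' - 35
python3 -c "
from h import *
im=robot.grab_frame('wrist');p,R,o=pose();print(p,o['wrist_force'],o['finger_gap']); cv2.imwrite('pics/w21.png',im[:,:,::-1]);crop(im,265,160,365,260,6,'w21z.png')
crop(robot.grab_frame('side'),310,160,400,250,6,'s21.png')"
```

```text
time_s: 20.23
eef_pos: [0.6304, -0.0014, 0.3824]
orientation: [0.08, 0.703, 0.08, -0.702]
wrist_force: [0.8, -0.3, -1.5]
finger_gap: 0.0194
[ 0.6302 -0.0013  0.3816] [-0.3653 -0.0049 -1.9376] 0.01943939533136778
```

View pics/w21z.png

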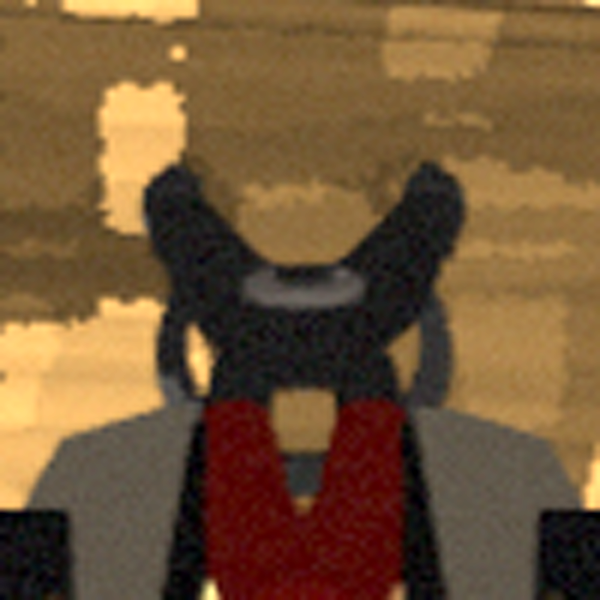

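View pics/s21.png

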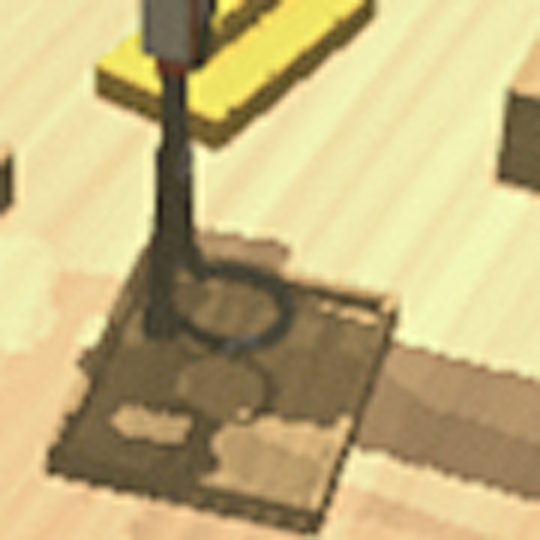

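Run:
```python
from h import *
im=cv2.imread('pics/w21.png')[:,:,::-1]
c=cv2.resize(im[180:260,280:350,::-1],None,fx=8,fy=8,interpolation=cv2.INTER_CUBIC)
cv2.imwrite('pics/w21y.png',np.clip(c.astype(float)*3,0,255).astype(np.uint8))
s=robot.grab_frame('side');crop(s,285,255,365,335,8,'s22.png')
t=robot.grab_frame('top');crop(t,205,200,285,280,8,'t22.png')
```

```text
(no output)
```

View pics/w21y.png

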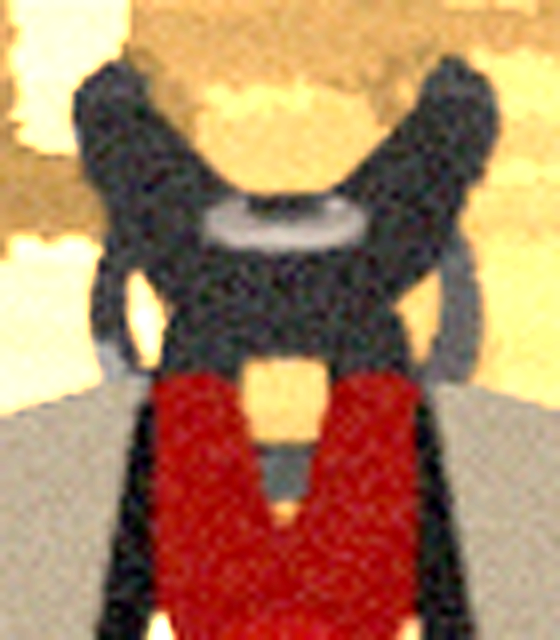

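View pics/s22.png

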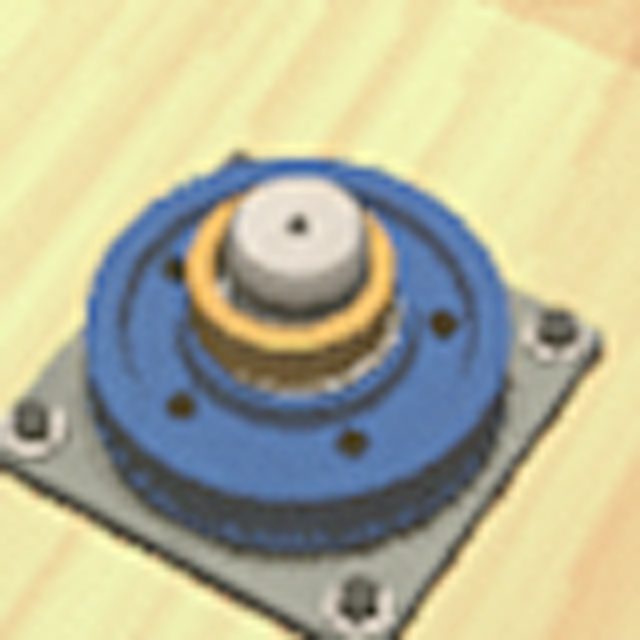

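View pics/t22.png

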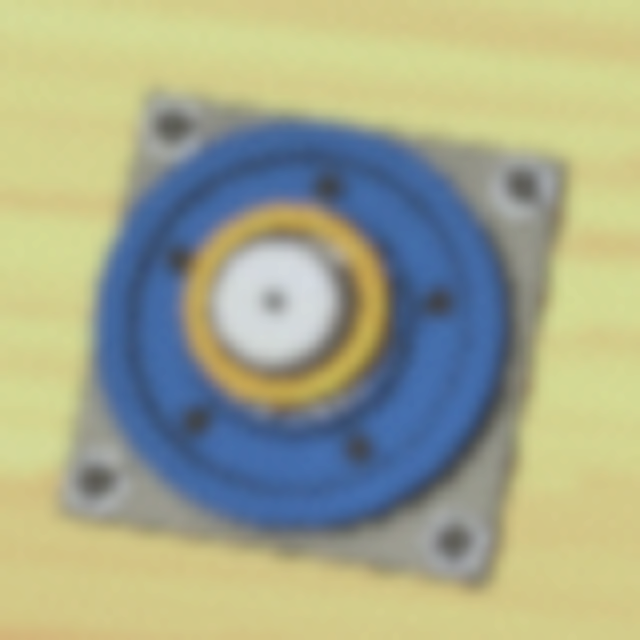

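Run:
```python
from h import *
ct,cs=cal('top'),cal('side')
T=lambda x,y:np.array([205+(x+.5)/8-.5,200+(y+.5)/8-.5]);S=lambda x,y:np.array([285+(x+.5)/8-.5,255+(y+.5)/8-.5])
a=plane(ct,T(274,300),.08);s=plane(ct,T(284.5,306.5),.063);print('top',a,s,(s-a)*1000)
a2=plane(cs,S(297,223),.08)
for q in [(185,265),(397,268),(291,352)]: print(plane(cs,S(*q),.063)-a2)
print(a2)
# bearing? pulley outer rim z=.04 centre
p=plane(ct,T((98+510)/2,(120+528)/2),.04);print('pulley',p)
F=lambda x,y:np.array([280+(x+.5)/8-.5,180+(y+.5)/8-.5])
for h in (.321,.325):
  print(h,[ (q,tool_at(F(*q),h)[1:]) for q in [(92,300),(480,300),(285,442),(285,502),(75,100),(498,100),(105,65),(455,55),(127,290),(440,290)]])
```

```text
top [0.5345 0.2583 0.08  ] [0.535  0.2582 0.063 ] [  0.4752  -0.0946 -17.    ]
[ 0.0268  0.0153 -0.017 ]
[-0.0251 -0.0117 -0.017 ]
[-0.0131  0.0275 -0.017 ]
[0.5381 0.2577 0.08  ]
pulley [0.5331 0.256  0.04  ]
0.321 [((92, 300), array([-27.2333,  25.6075])), ((480, 300), array([26.3649, 25.6075])), ((285, 442), array([-0.5719, 46.4794])), ((285, 502), array([-0.5717, 55.5052])), ((75, 100), array([-28.9393,  -2.6753])), ((498, 100), array([28.1986, -2.6753])), ((105, 65), array([-24.7931,  -7.4964])), ((455, 55), array([22.2761, -8.867 ])), ((127, 290), array([-22.3737,  24.1629])), ((440, 290), array([20.815 , 24.1629]))]
0.325 [((92, 300), array([-27.5861,  26.8689])), ((480, 300), array([26.7221, 26.8689])), ((285, 442), array([-0.5715, 48.0173])), ((285, 502), array([-0.5713, 57.1627])), ((75, 100), array([-29.3147,  -1.7887])), ((498, 100), array([28.5801, -1.7887])), ((105, 65), array([-25.1136,  -6.6736])), ((455, 55), array([22.5792, -8.0624])), ((127, 290), array([-22.6622,  25.4052])), ((440, 290), array([21.0987, 25.4052]))]
```

```bash
python3 -m handwheel '[-10,0,0,0,0,0, -22,-6,0,0,0,0, -34,-18,0,0,0,0, -44,-38,1,0,0,0, -50,-62,1,0,0,0, -50,-90,2,0,0,0, -50,-118,2,0,0,0, -50,-146,3,0,0,0, -50,-174,3,0,0,0, -50,-202,4,0,0,0]'
python3 -m handwheel '[0,-24,0,0,0,0, 0,-44,1,0,0,0, 0,-58,1,0,0,0, 0,-67,1,0,0,0, 0,-72,1,0,0,0, 0,-73,1,0,0,0, 0,-73,1,0,0,0, 0,-73,1,0,0,0]'
python3 -c "
from h import *
im=robot.grab_frame('wrist');p,R,o=pose();print(p,R,o['wrist_force'],o['finger_gap']); cv2.imwrite('pics/w23.png',im[:,:,::-1]);crop(im,255,130,375,260,4.6,'w23z.png')
crop(robot.grab_frame('side'),260,170,390,320,4,'s23.png');crop(robot.grab_frame('top'),190,170,300,280,5,'t23.png')"
```

```text
time_s: 21.27
eef_pos: [0.5798, 0.1974, 0.4329]
orientation: [0.08, 0.703, 0.081, -0.702]
wrist_force: [0.3, 0.3, -2.4]
finger_gap: 0.0198
time_s: 21.93
eef_pos: [0.5641, 0.2639, 0.4311]
orientation: [0.08, 0.703, 0.079, -0.703]
wrist_force: [-0.5, -0.5, -2.0]
finger_gap: 0.0196
[0.5641 0.2638 0.431 ] [[ 0.0003  0.2224 -0.975 ]
 [-0.0012 -0.975  -0.2224]
 [-1.      0.0012 -0.    ]] [ 0.1795  0.8107 -3.3109] 0.01957887778164991
```

View pics/w23z.png

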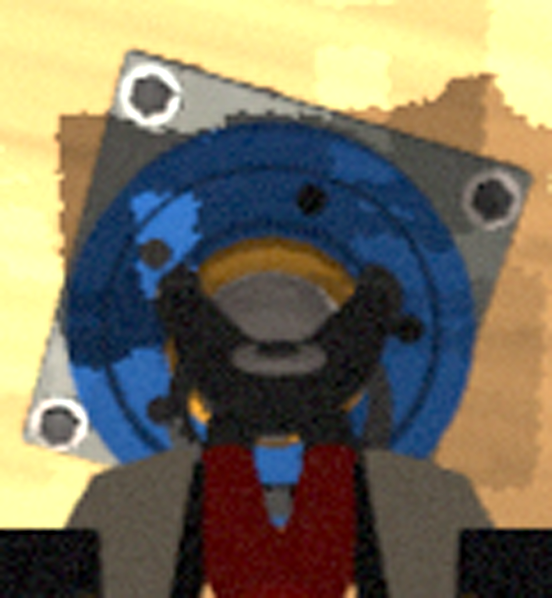

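View pics/s23.png

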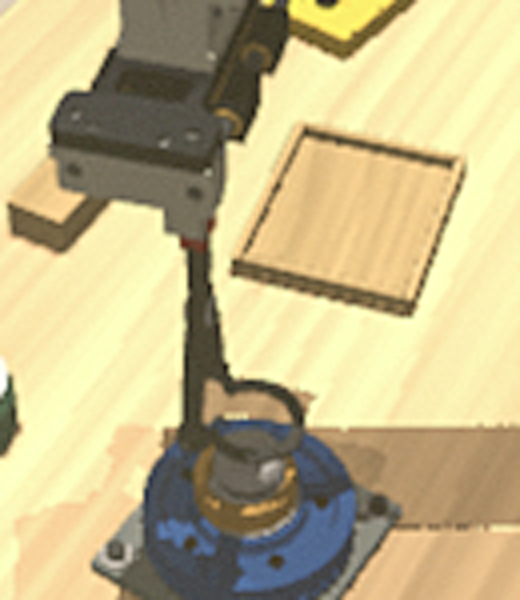

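View pics/t23.png

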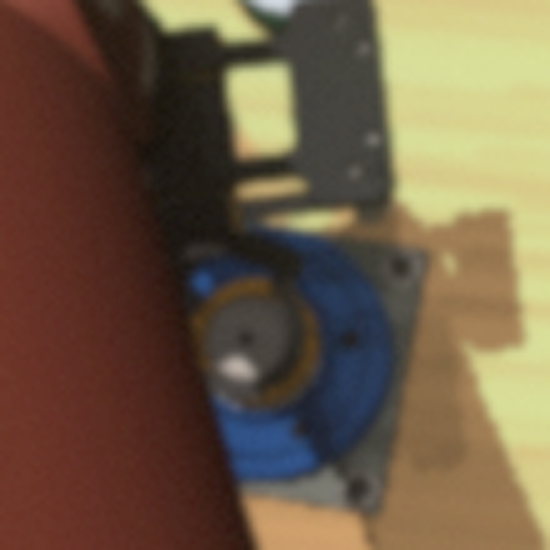

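Run:
```python
from h import *
im=cv2.imread('pics/w23.png')[:,:,::-1]
c=cv2.resize(im[170:240,275:355,::-1],None,fx=9,fy=9,interpolation=cv2.INTER_CUBIC)
cv2.imwrite('pics/w23y.png',np.clip(c.astype(float)*3,0,255).astype(np.uint8))
```

```text
(no output)
```

View pics/w23y.png

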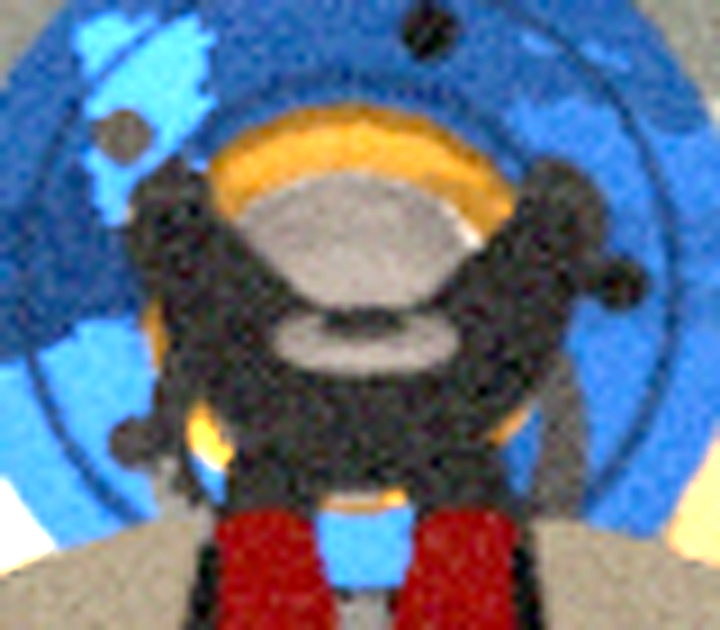

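Run:
```python
from h import *
F=lambda x,y:np.array([275+(x+.5)/9-.5,170+(y+.5)/9-.5])
h=.431-.063
for n,q,hh in [('sp front',(360,117),h),('sp rear',(360,510),h),('sp L',(146,325),h),('ax base front',(358,172),h),('bear front',(360,103),h+.018),('rim L?',(130,430),.391),
  ('lugL',(128,215),.323),('lugR',(608,215),.323),('armR out',(590,440),.323),('handle mid',(364,540),.2),('slitmid',(366,325),.28),('hole1',(430,30),.391),('ring back',(362,600),.323)]:
    print(n,tool_at(F(*q),hh)[1:])
```

```text
sp front [-1.3516 -4.3099]
sp rear [-1.3816 52.7784]
sp L [-31.4247  25.3474]
ax base front [-1.6324  3.4143]
bear front [-1.3893 -2.9955]
rim L? [-36.2251  48.0676]
lugL [-29.3359  -0.6912]
lugR [28.7501 -0.6912]
armR out [27.1886 27.8496]
handle mid [-0.7088 -3.7889]
slitmid [-0.5435  1.401 ]
hole1 [  8.7861 -12.8508]
ring back [-1.0355 48.9465]
```

```bash
python3 -m handwheel '[2,-1,-0.4,0,0,0, 6,-2,-0.8,0,0,0, 11,-2,-0.8,0,0,0, 15,-2,-0.8,0,0,0, 17,-2,-0.8,0,0,0, 17,-2,-0.8,0,0,0, 17,-2,-0.8,0,0,0]'
python3 -c "
from h import *
im=robot.grab_frame('wrist');p,R,o=pose();print(p,o['wrist_force'],o['finger_gap']); cv2.imwrite('pics/w24.png',im[:,:,::-1]);crop(im,275,170,355,250,8,'w24z.png')
crop(robot.grab_frame('side'),290,240,350,310,8,'s24.png')"
```

```text
time_s: 22.67
eef_pos: [0.5638, 0.2676, 0.4137]
orientation: [-0.08, -0.702, -0.08, 0.703]
wrist_force: [-1.3, -0.6, -2.3]
finger_gap: 0.0199
[0.5638 0.2676 0.414 ] [-0.5064 -0.8596 -2.3044] 0.019832907717400393
```

View pics/w24z.png

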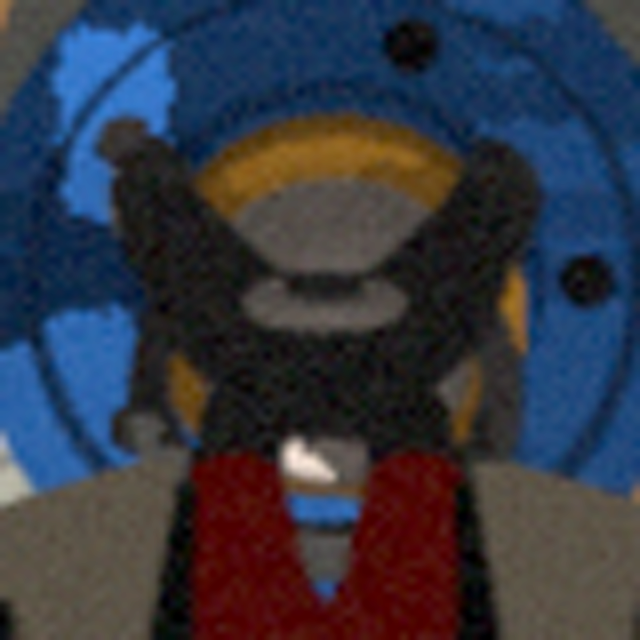

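View pics/s24.png

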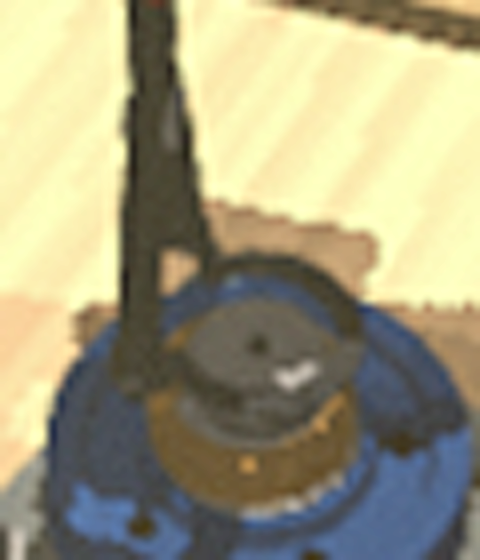

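```bash
cat >> h.py <<'E'
from scipy.optimize import least_squares
def fit_spacer(f,tz):
    im=cv2.imread(f); hsv=cv2.cvtColor(cv2.GaussianBlur(im,(3,3),0),cv2.COLOR_BGR2HSV)
    m=((hsv[...,0]>10)&(hsv[...,0]<30)&(hsv[...,1]>110)).astype(np.uint8)
    # front arc: for each column, first orange pixel from top with blue above
    P=[]
    for u in range(293,340):
        for v in range(150,215):
            if m[v,u] and 95<hsv[v-2,u,0]<125 and hsv[v-2,u,1]>100:
                b=im[v-3:v+3,u,0].astype(float)-im[v-3:v+3,u,2]; 
                i=np.where((b[:-1]>0)&(b[1:]<=0))[0]
                if len(i): P.append((u,v-3+i[0]+b[i[0]]/(b[i[0]]-b[i[0]+1])))
                break
    P=np.array(P)
    T=np.array([tool_at(p,tz-.045)[1:] for p in P])
    r=least_squares(lambda c:np.hypot(T[:,0]-c[0],T[:,1]-c[1])-29,[0,25],loss='soft_l1')
    print(len(P),'centre',r.x,'rms',np.sqrt(np.mean(r.fun**2)),'span',T[:,0].min(),T[:,0].max()); return P
E
python3 - <<'E'
from h import *
fit_spacer('pics/w23.png',.431);fit_spacer('pics/w24.png',.414)
E
```

```text
26 centre [-3.0429 25.9629] rms 0.1603064146229702 span -21.713345709622402 17.491858044596466
28 centre [ 0.9049 26.2721] rms 0.1338066333016404 span -20.826430891100564 17.916277111972512
```

```bash
python3 -m handwheel '[0,0.7,0,0,0,0, 0,1.3,0,0,0,0, 3,1.3,0,0,0,0, 6,1.3,0,0,0,0, 8,1.3,0,0,0,0, 8,1.3,0,0,0,0, 8,1.3,0,0,0,0]'
python3 -c "
from h import *
im=robot.grab_frame('wrist');p,R,o=pose();print(p,o['wrist_force'],o['torque'],o['finger_gap']); cv2.imwrite('pics/w25.png',im[:,:,::-1]);crop(im,275,170,355,250,8,'w25z.png')
crop(robot.grab_frame('side'),290,240,350,310,8,'s25.png');fit_spacer('pics/w25.png',p[2])"
```

```text
time_s: 23.35
eef_pos: [0.564, 0.2663, 0.4057]
orientation: [-0.08, -0.702, -0.08, 0.703]
wrist_force: [-0.1, -0.3, -1.5]
finger_gap: 0.0197
[0.564  0.2663 0.4059] [ 1.0082  0.5054 -2.0637] [ 0.0102  0.0044 -0.0127] 0.020089258020231357
27 centre [-0.3362 26.142 ] rms 0.1508202878082664 span -20.358777683012278 18.7456368414206
```

View pics/w25z.png

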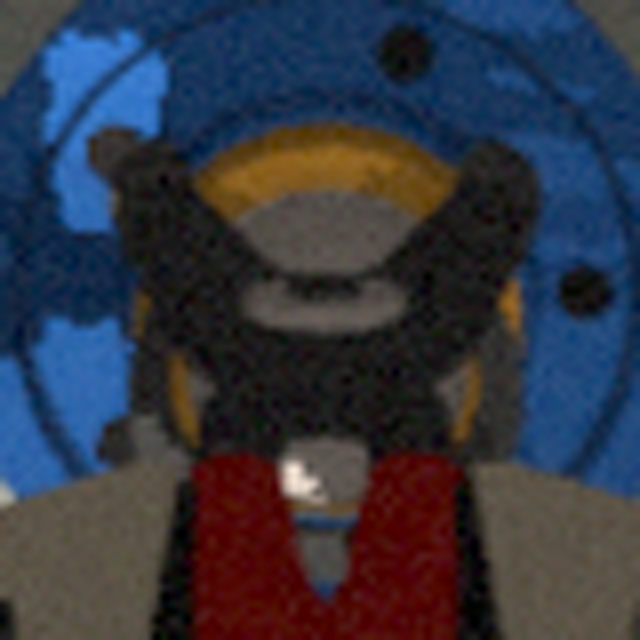

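View pics/s25.png

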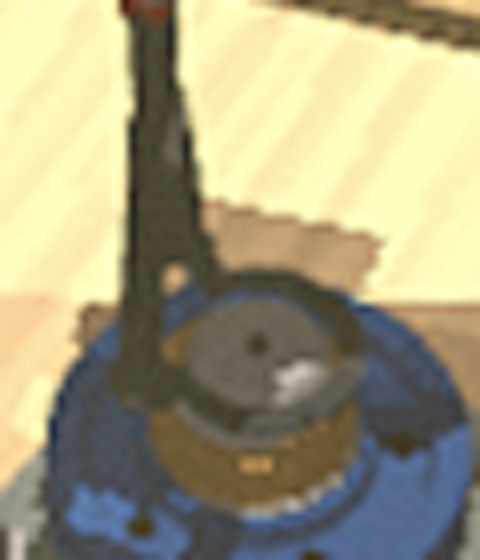

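```bash
python3 -m handwheel '[1.5,0,0,0,0,0, 3,0,0,0,0,0, 4,0,0,0,0,0, 4,0,0,0,0,0, 4,0,0,0,0,0]'
python3 -m handwheel '[1,0,0,0,0,0, 2,0,0,0,0,0, 2,0,0,0,0,0, 2,0,0,0,0,0]'
python3 -c "
from h import *
im=robot.grab_frame('wrist');p,R,o=pose();print(p,o['wrist_force'],o['torque'],o['finger_gap']); cv2.imwrite('pics/w26.png',im[:,:,::-1]);crop(im,275,170,355,250,8,'w26z.png')
crop(robot.grab_frame('side'),290,240,350,310,8,'s26.png');fit_spacer('pics/w26.png',p[2])"
```

```text
time_s: 23.87
eef_pos: [0.564, 0.2663, 0.4019]
orientation: [-0.08, -0.702, -0.08, 0.703]
wrist_force: [0.3, 0.3, -2.4]
finger_gap: 0.0196
time_s: 24.2
eef_pos: [0.564, 0.2663, 0.3999]
orientation: [-0.08, -0.702, -0.08, 0.703]
wrist_force: [-0.2, 0.3, -2.1]
finger_gap: 0.0199
[0.564  0.2664 0.4   ] [-0.4315  0.5172 -2.5216] [ 0.0294  0.0021 -0.0079] 0.019649848793467702
27 centre [-0.1998 26.348 ] rms 0.14672377074832801 span -18.817076865553833 18.423921098667975
```

View pics/w26z.png

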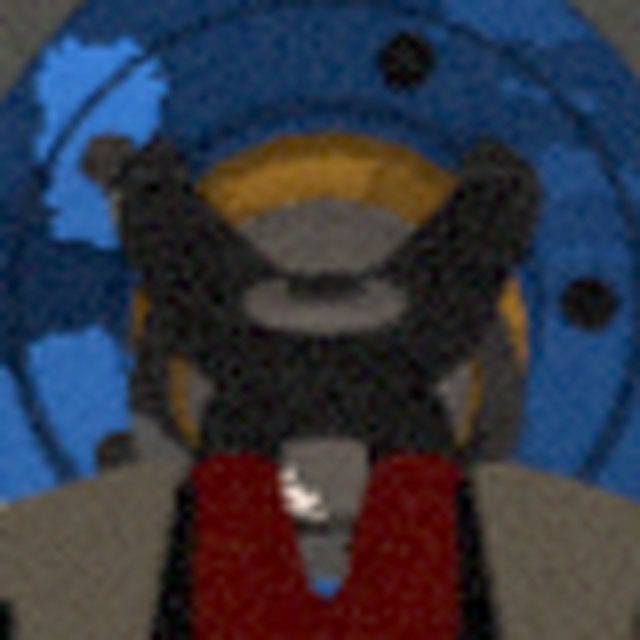

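View pics/s26.png

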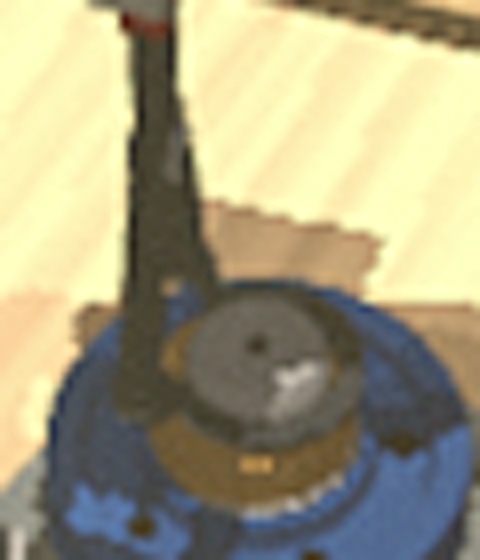

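```bash
python3 -m handwheel '[1,0,0,0,0,0, 2,0,0,0,0,0, 3,0,0,0,0,0, 3,0,0,0,0,0, 3,0,0,0,0,0]'
python3 -m handwheel '[1,0,0,0,0,0, 2,0,0,0,0,0, 3,0,0,0,0,0, 3,0,0,0,0,0, 3,0,0,0,0,0]'
python3 -c "
from h import *
p,R,o=pose();print(p,o['wrist_force'],o['torque'],o['finger_gap'])"
```

```text
time_s: 24.72
eef_pos: [0.564, 0.2663, 0.3969]
orientation: [-0.08, -0.702, -0.08, 0.703]
wrist_force: [0.1, -0.5, -2.5]
finger_gap: 0.0197
time_s: 25.13
eef_pos: [0.564, 0.2663, 0.3939]
orientation: [-0.08, -0.702, -0.08, 0.703]
wrist_force: [0.3, 1.0, -2.2]
finger_gap: 0.0196
[0.564  0.2663 0.3939] [ 0.3362  0.9928 -2.1606] [ 0.0157  0.0212 -0.0304] 0.019553056647774424
```

```bash
python3 -m handwheel '[1,0,0,0,0,0, 2,0,0,0,0,0, 2,0,0,0,0,0, 2,0,0,0,0,0]'
python3 -m handwheel '[1,0,0,0,0,0, 1,0,0,0,0,0, 1,0,0,0,0,0]'
python3 -c "
from h import *
im=robot.grab_frame('wrist');p,R,o=pose();print(p,o['wrist_force'],o['torque'],o['finger_gap']); cv2.imwrite('pics/w27.png',im[:,:,::-1]);crop(im,275,170,355,250,8,'w27z.png')
crop(robot.grab_frame('side'),290,240,350,310,8,'s27.png')"
```

```text
time_s: 25.47
eef_pos: [0.564, 0.2663, 0.3919]
orientation: [-0.08, -0.702, -0.08, 0.703]
wrist_force: [-0.0, 0.1, -1.7]
finger_gap: 0.0198
time_s: 25.72
eef_pos: [0.564, 0.2663, 0.391]
orientation: [-0.08, -0.703, -0.08, 0.703]
wrist_force: [0.1, -0.2, -2.1]
finger_gap: 0.0194
[0.564  0.2663 0.391 ] [-0.4516  1.0326 -1.928 ] [ 0.0487 -0.0242 -0.0254] 0.01991714301238215
```

View pics/w27z.png

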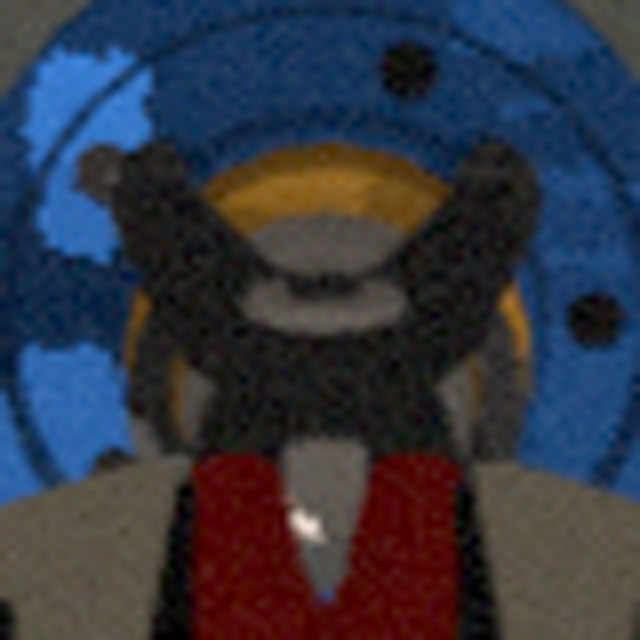

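View pics/s27.png

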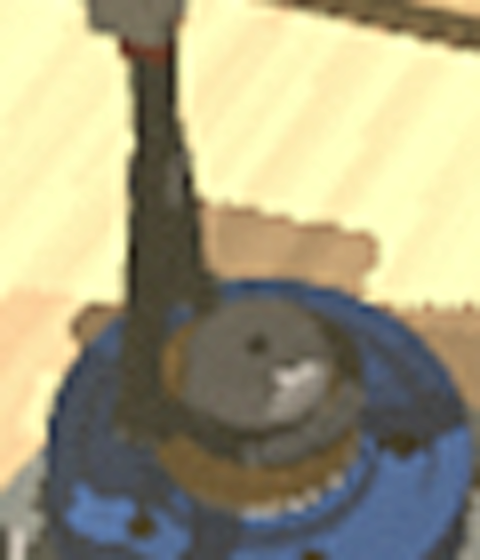

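```bash
python3 -m handwheel '[0.7,0,0,0,0,0, 0.7,0,0,0,0,0, 0.7,0,0,0,0,0]'
python3 -m handwheel '[0.7,0,0,0,0,0, 0.7,0,0,0,0,0, 0.7,0,0,0,0,0]'
python3 -m handwheel '[0.7,0,0,0,0,0, 0.7,0,0,0,0,0, 0.7,0,0,0,0,0]'
```

```text
time_s: 26.07
eef_pos: [0.5641, 0.2663, 0.3904]
orientation: [0.08, 0.703, 0.08, -0.702]
wrist_force: [-0.6, -0.1, -1.2]
finger_gap: 0.0198
time_s: 26.32
eef_pos: [0.5642, 0.2663, 0.39]
orientation: [0.08, 0.703, 0.08, -0.702]
wrist_force: [-0.6, -0.1, 0.9]
finger_gap: 0.0196
time_s: 26.57
eef_pos: [0.5643, 0.2664, 0.3896]
orientation: [0.08, 0.703, 0.08, -0.702]
wrist_force: [0.2, 0.3, 2.0]
finger_gap: 0.0193
```

```bash
python3 -m handwheel '[0,0,-0.3,0,0,0, 0,0,-0.6,0,0,0, 0,0,-0.8,0,0,0, 0,0,-0.8,0,0,0]' 0.4
python3 -m handwheel '[0,0,-0.3,0,0,0, 0,0,-0.6,0,0,0, 0,0,-0.9,0,0,0, 0,0,-0.9,0,0,0]' 0.2
python3 -c "
from h import *
im=robot.grab_frame('wrist');p,R,o=pose();print(p,o['wrist_force'],o['torque'],o['finger_gap']); cv2.imwrite('pics/w28.png',im[:,:,::-1]);crop(im,275,170,355,250,8,'w28z.png')
crop(robot.grab_frame('side'),290,240,350,310,8,'s28.png')"
```

```text
time_s: 26.9
eef_pos: [0.5651, 0.2666, 0.3898]
orientation: [0.08, 0.703, 0.08, -0.702]
wrist_force: [0.9, -0.4, 5.3]
finger_gap: 0.0284
time_s: 27.23
eef_pos: [0.5658, 0.2671, 0.3894]
orientation: [0.08, 0.703, 0.08, -0.702]
wrist_force: [-0.1, 0.3, 5.7]
finger_gap: 0.0373
[0.5658 0.2671 0.3894] [ 0.2878 -0.3451  4.8111] [ 0.1823  0.0381 -0.0014] 0.037821125171053946
```

View pics/w28z.png

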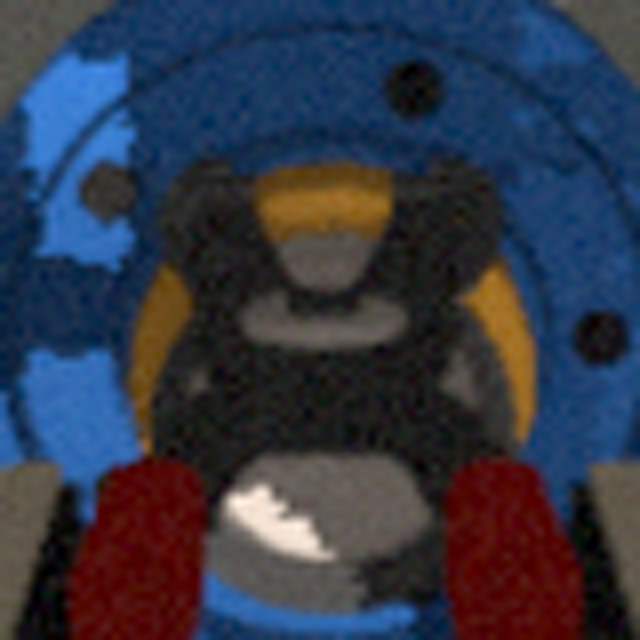

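View pics/s28.png

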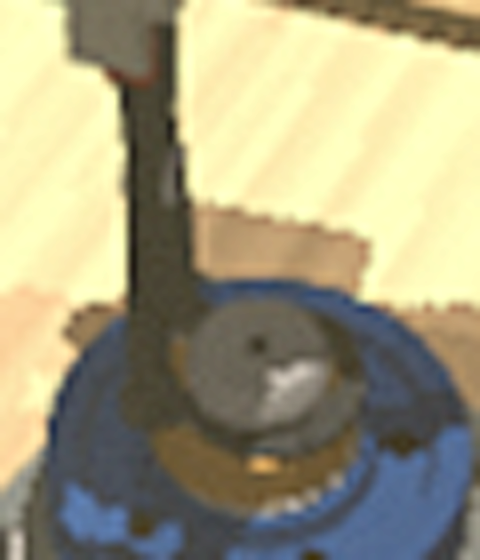

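```bash
python3 -m handwheel '[-0.2,0,-0.4,0,0,0, -0.3,0,-0.8,0,0,0, -0.3,0,-1,0,0,0, -0.3,0,-1,0,0,0]' 0.03
python3 -m handwheel '[0,0,-0.4,0,0,0, 0,0,-0.7,0,0,0, 0,0,-0.7,0,0,0, 0,0,-0.7,0,0,0]' -0.1 12
python3 -c "
from h import *
im=robot.grab_frame('wrist');p,R,o=pose();print(p,o['wrist_force'],o['torque'],o['finger_gap']); cv2.imwrite('pics/w29.png',im[:,:,::-1]);crop(im,275,170,355,250,8,'w29z.png')
crop(robot.grab_frame('side'),290,240,350,310,8,'s29.png')"
```

```text
time_s: 27.67
eef_pos: [0.5667, 0.2667, 0.3889]
orientation: [-0.08, -0.702, -0.08, 0.703]
wrist_force: [-0.4, -0.3, 3.3]
finger_gap: 0.046
time_s: 28.0
eef_pos: [0.5671, 0.2671, 0.3885]
orientation: [-0.08, -0.702, -0.08, 0.703]
wrist_force: [0.9, -0.2, 0.7]
finger_gap: 0.052
[0.5671 0.2671 0.3886] [-0.4186  0.5548 -0.3008] [-0.0023  0.1086  0.041 ] 0.05152742494770081
```

View pics/w29z.png

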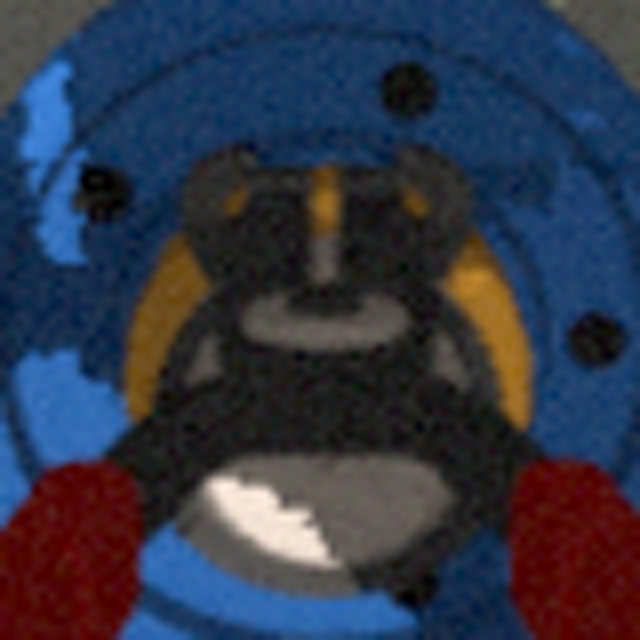

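View pics/s29.png

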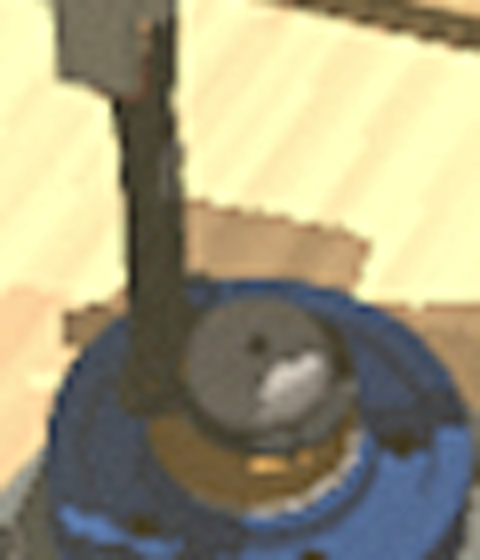

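```bash
python3 -m handwheel '[0,0,0,0,0,0, 0,0,0,0,0,0, 0,0,0,0,0,0, 0,0,0,0,0,0]' 1 7
python3 -m handwheel '[-1,0,0,0,0,0, -3,0,0,0,0,0, -5,0,0,0,0,0, -8,0,0,0,0,0, -12,0,0,0,0,0, -12,0,0,0,0,0]'
python3 -c "
from h import *
im=robot.grab_frame('wrist');p,R,o=pose();print(p,o['wrist_force'],o['torque'],o['finger_gap']); cv2.imwrite('pics/w30.png',im[:,:,::-1]);crop(im,275,170,355,250,8,'w30z.png')
crop(robot.grab_frame('side'),290,240,350,310,8,'s30.png')"
```

```text
time_s: 28.43
eef_pos: [0.5673, 0.267, 0.3889]
orientation: [-0.08, -0.702, -0.08, 0.703]
wrist_force: [1.4, -0.6, -1.9]
finger_gap: 0.0539
time_s: 28.93
eef_pos: [0.5676, 0.2672, 0.4025]
orientation: [0.08, 0.703, 0.08, -0.702]
wrist_force: [0.4, 0.3, -1.0]
finger_gap: 0.0539
[0.5675 0.2672 0.402 ] [ 0.1008  0.6474 -2.6955] [-0.0368  0.0057 -0.0359] 0.053637595815417154
```

View pics/w30z.png

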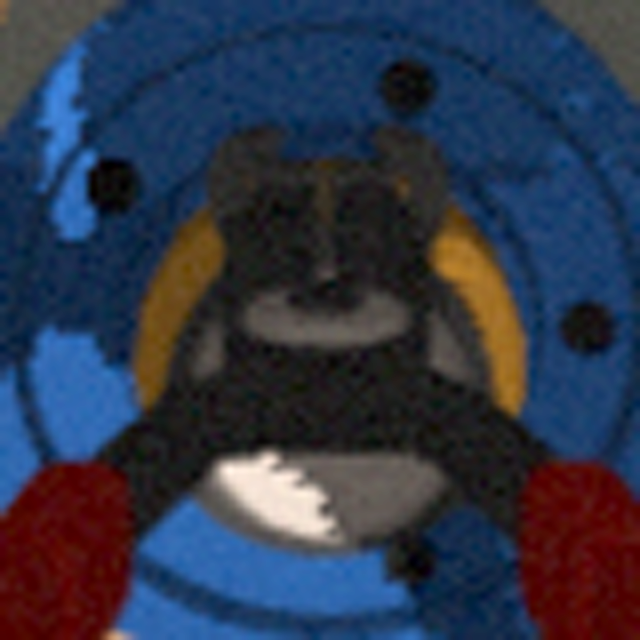

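View pics/s30.png

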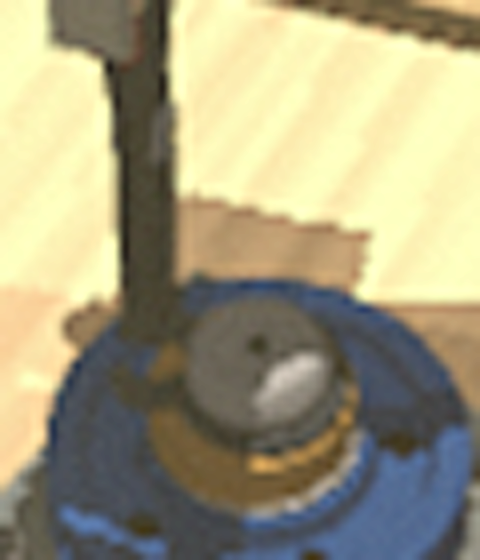

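```bash
python3 -m handwheel '[-15,0,0,0,0,0, -35,0,0,0,0,0, -50,0,0,0,0,0, -50,0,-10,0,0,0, -50,0,-10,0,0,0, -50,0,-10,0,0,0]'
python3 -c "
from h import *
im=robot.grab_frame('wrist');p,R,o=pose();print(p,o['wrist_force'],o['torque'],o['finger_gap']); cv2.imwrite('pics/w31.png',im[:,:,::-1]);crop(im,255,150,375,260,5,'w31z.png')
crop(robot.grab_frame('side'),290,240,350,310,8,'s31.png')
go([.5246,-.2773,.43],2.9)"
```

```text
time_s: 29.53
eef_pos: [0.577, 0.2691, 0.4506]
orientation: [-0.08, -0.702, -0.08, 0.703]
wrist_force: [0.2, -0.0, -1.5]
finger_gap: 0.054
[0.5767 0.2692 0.4502] [-0.8895 -0.0394 -1.2104] [ 0.0212  0.0121 -0.0529] 0.053523623420950434
at [0.5766 0.2692 0.4502] t 29.6333 gap 0.05400997215328057 F [ 0.3  0.2 -2.4]
shift mm [ 20.8694 520.7585 173.6637] turn deg [10.1104  0.1461 -0.0396]
```

View pics/w31z.png

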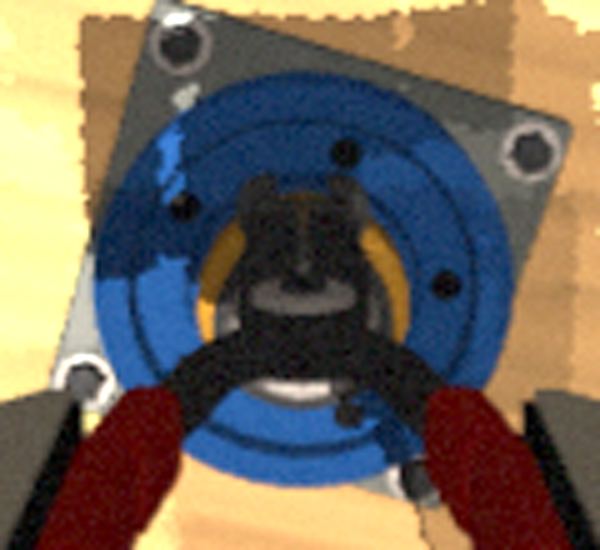

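View pics/s31.png

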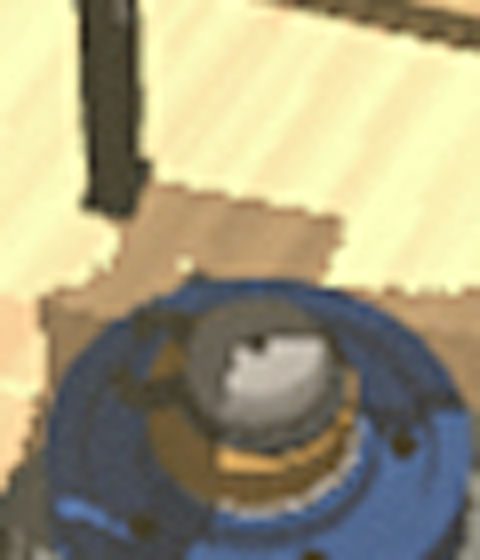

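```bash
python3 -m handwheel '[0,20,7,0.5,0,0, 0,55,18,1,0,0, 0,92,30,2,0,0, 0,129,42,3,0,0, 0,166,54,4,0,0, 0,203,66,5,0,0, 0,240,78,6,0,0, 0,277,91,7,0,0, 0,314,103,8,0,0, 0,351,116,9,0,0]'
python3 -c "
from h import *
go([.5246,-.2773,.43],2.9)"
```

```text
time_s: 30.47
eef_pos: [0.5421, -0.1003, 0.4508]
orientation: [-0.024, -0.706, -0.025, 0.707]
wrist_force: [0.6, 0.4, -2.0]
finger_gap: 0.0539
at [ 0.5421 -0.1003  0.4508] t 30.4667 gap 0.053880153519688646 F [ 0.6  0.4 -2. ]
shift mm [ 20.75   175.3695  29.7655] turn deg [1.0803 0.0572 0.0305]
```

```bash
python3 -m handwheel '[0,35,6,0.5,0,0, 0,72,12,1,0,0, 0,110,18,1,0,0, 0,140,24,1,0,0, 0,160,27,1,0,0, 5,172,29,1,0,0, 10,175,30,1,0,0, 15,175,30,1,0,0, 20,175,30,1,0,0, 20,175,30,1,0,0]'
python3 -m handwheel '[0,0,0,0,0,0, 0,0,0,0,0,0]'
python3 -c "
from h import *
im=robot.grab_frame('wrist');cv2.imwrite('pics/w32.png',im[:,:,::-1]);crop(im,215,130,415,270,3.9,'w32z.png')
crop(robot.grab_frame('side'),370,90,470,210,5,'s32.png')
go([.5246,-.2773,.34],2.9)"
```

```text
time_s: 31.3
eef_pos: [0.5258, -0.2728, 0.4294]
orientation: [-0.019, -0.706, -0.021, 0.708]
wrist_force: [-0.2, -0.4, -2.8]
finger_gap: 0.0536
time_s: 31.47
eef_pos: [0.5259, -0.2741, 0.4313]
orientation: [0.019, 0.707, 0.02, -0.707]
wrist_force: [-0.3, 0.2, -2.0]
finger_gap: 0.0538
at [ 0.5257 -0.2747  0.4316] t 31.5667 gap 0.05361806358941284 F [ 0.5  0.5 -1.1]
shift mm [91.5991  2.501   1.2816] turn deg [ 0.1793 -0.0456 -0.0072]
```

View pics/w32z.png

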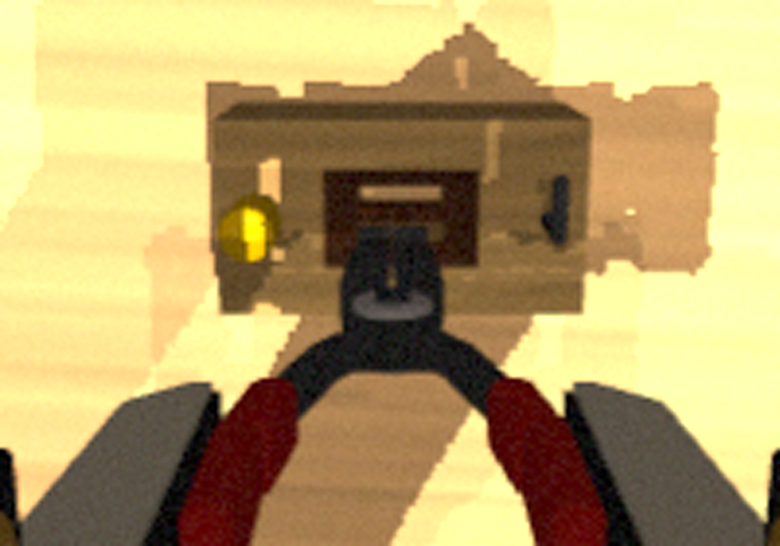

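View pics/s32.png

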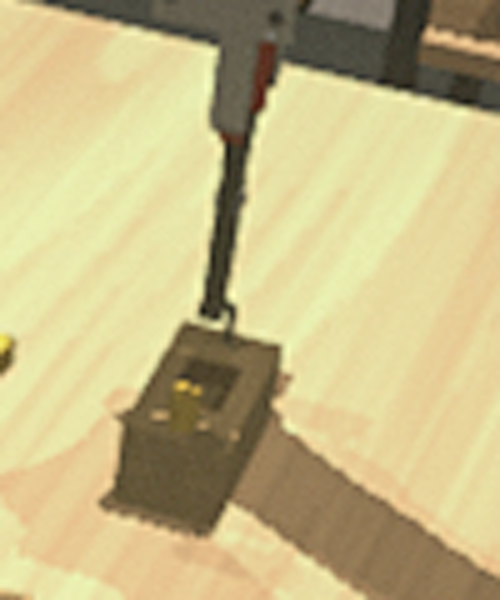

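```bash
python3 -m handwheel '[5,2.5,1.3,0,0,0, 15,2.5,1.3,0,0,0, 25,2.5,1.3,0,0,0, 33,2.5,1.3,0,0,0, 36,2.5,1.3,0,0,0, 36,2.5,1.3,0,0,0, 36,2.5,1.3,0,0,0, 36,2.5,1.3,0,0,0]'
python3 -c "
from h import *
im=robot.grab_frame('wrist');crop(im,255,150,375,260,6,'w33z.png')
crop(robot.grab_frame('side'),370,90,470,210,5,'s33.png')
go([.5246,-.2773,.3369],2.9)"
```

```text
time_s: 32.23
eef_pos: [0.5243, -0.2781, 0.3955]
orientation: [0.019, 0.707, 0.018, -0.707]
wrist_force: [-0.2, 0.8, -1.5]
finger_gap: 0.0535
at [ 0.5243 -0.2781  0.3957] t 32.3333 gap 0.053974860062478 F [ 0.9 -0.  -1.1]
shift mm [58.8196 -0.8043 -0.24  ] turn deg [ 0.1035 -0.0635 -0.0293]
```

View pics/w33z.png

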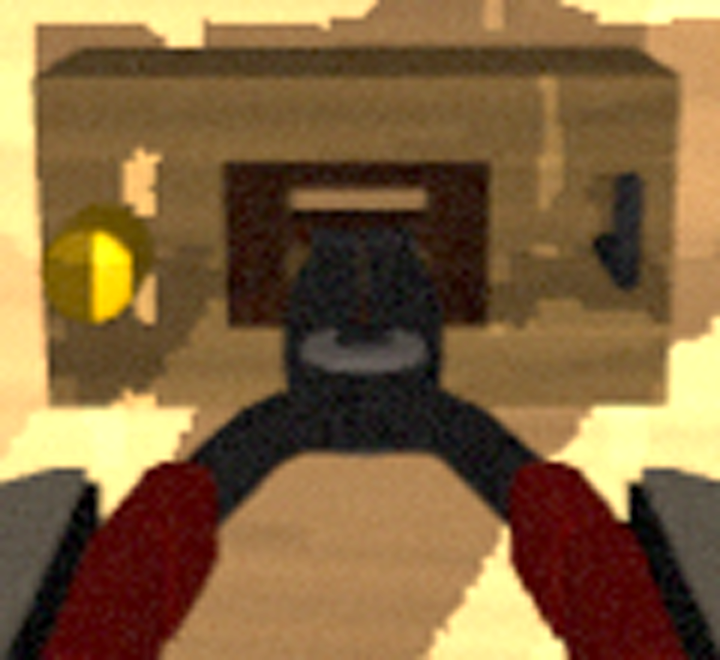

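View pics/s33.png

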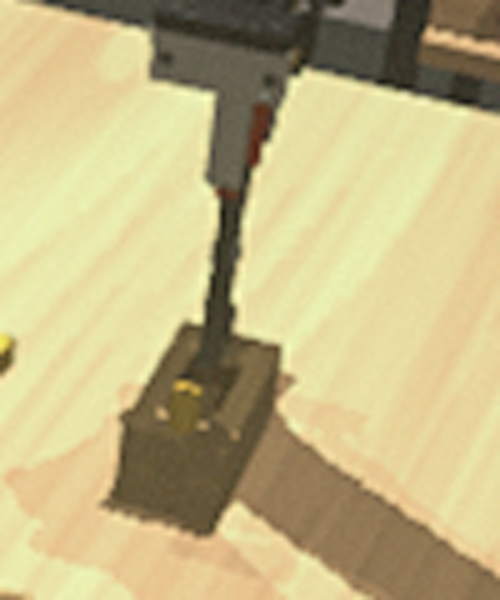

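```bash
python3 -m handwheel '[5,-0.8,-0.2,0,0,0, 12,-0.8,-0.2,0,0,0, 20,-0.8,-0.2,0,0,0, 28,-0.8,-0.2,0,0,0, 34,-0.8,-0.2,0,0,0, 34,-0.8,-0.2,0,0,0]'
python3 -m handwheel '[5,0,0,0,0,0, 11,0,0,0,0,0, 17,0,0,0,0,0, 20,0,0,0,0,0, 22,0,0,0,0,0, 22,0,0,0,0,0, 22,0,0,0,0,0]'
```

```text
time_s: 32.83
eef_pos: [0.5238, -0.2769, 0.359]
orientation: [-0.018, -0.706, -0.019, 0.708]
wrist_force: [-0.5, 0.6, -2.3]
finger_gap: 0.054
time_s: 33.42
eef_pos: [0.5244, -0.2772, 0.3392]
orientation: [0.019, 0.707, 0.019, -0.707]
wrist_force: [0.4, -0.1, -0.4]
finger_gap: 0.0541
```

```bash
python3 -m handwheel '[1,0,0,0,0,0, 1,0,0,0,0,0, 1,0,0,0,0,0]'
python3 -m handwheel '[1,0,0,0,0,0, 1,0,0,0,0,0, 1,0,0,0,0,0]'
python3 -c "
from h import *
im=robot.grab_frame('wrist');crop(im,255,150,375,260,6,'w34z.png')
p,R,o=pose();print(p,o['wrist_force'],o['torque'],o['finger_gap'])
crop(robot.grab_frame('side'),370,90,470,210,5,'s34.png')"
```

```text
time_s: 33.67
eef_pos: [0.5244, -0.2772, 0.3384]
orientation: [0.019, 0.707, 0.018, -0.707]
wrist_force: [0.3, -0.4, -0.7]
finger_gap: 0.0538
time_s: 33.92
eef_pos: [0.5243, -0.2772, 0.3372]
orientation: [-0.018, -0.707, -0.019, 0.707]
wrist_force: [-0.5, -0.1, -1.6]
finger_gap: 0.0536
[ 0.5243 -0.2772  0.3372] [ 0.3031  0.4174 -1.6365] [ 0.0036  0.0245 -0.0315] 0.053981754347579305
```

View pics/w34z.png

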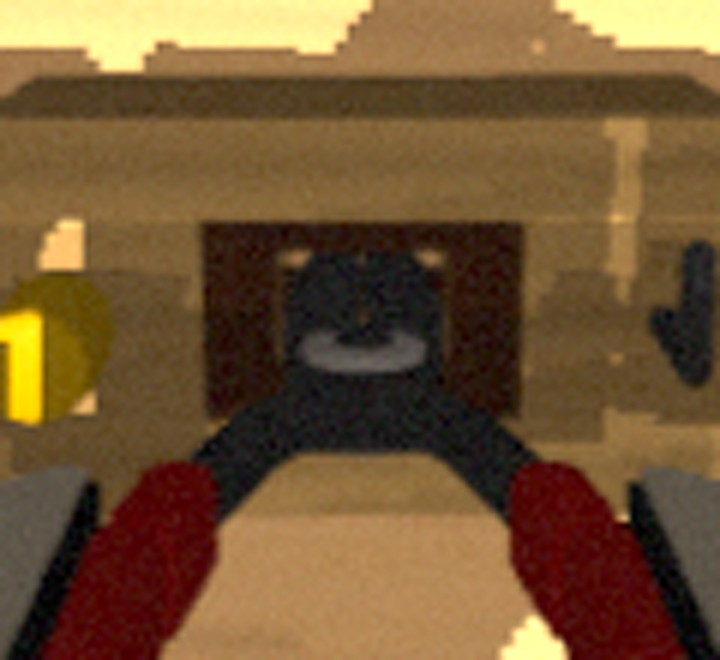

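View pics/s34.png

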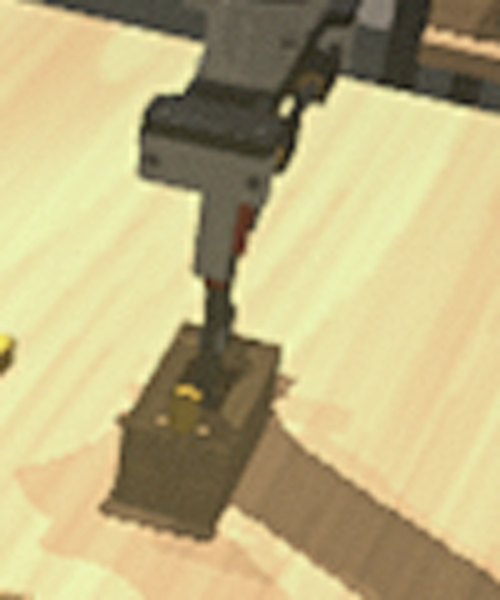

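Well inside the slot, about level with home; a little lower until contact.

```bash
python3 -m handwheel '[0.7,0,0,0,0,0, 0.7,0,0,0,0,0, 0.7,0,0,0,0,0]'
python3 -m handwheel '[0.7,0,0,0,0,0, 0.7,0,0,0,0,0, 0.7,0,0,0,0,0]'
python3 -m handwheel '[0.7,0,0,0,0,0, 0.7,0,0,0,0,0, 0.7,0,0,0,0,0]'
```

```text
time_s: 34.27
eef_pos: [0.5244, -0.2772, 0.3369]
orientation: [0.019, 0.707, 0.018, -0.707]
wrist_force: [-1.1, 0.4, 1.1]
finger_gap: 0.054
time_s: 34.52
eef_pos: [0.5248, -0.2772, 0.3368]
orientation: [0.019, 0.708, 0.018, -0.706]
wrist_force: [-0.1, 1.3, 6.8]
finger_gap: 0.0538
time_s: 34.77
eef_pos: [0.525, -0.2772, 0.3366]
orientation: [0.019, 0.708, 0.018, -0.706]
wrist_force: [-0.5, 0.9, 7.1]
finger_gap: 0.054
```

```bash
python3 -m handwheel '[-1,0,0,0,0,0, -1.3,0,0,0,0,0]'
python3 -m handwheel '[0,0,0,0,0,0, 0,0,0,0,0,0, 0,0,0,0,0,0, 0,0,0,0,0,0, 0,0,0,0,0,0]' -1
python3 -m handwheel '[-8,0,0,0,0,0, -25,0,0,0,0,0, -50,0,0,0,0,0, -75,0,0,0,0,0, -90,0,0,0,0,0, -90,0,0,0,0,0]'
python3 -c "
from h import *
im=robot.grab_frame('wrist');crop(im,215,90,415,280,3,'w35z.png')
p,R,o=pose();print(p,o['wrist_force'],o['finger_gap'],o['time_s'])
s=robot.grab_frame('side');crop(s,370,90,470,210,5,'s35.png');crop(s,285,255,365,335,8,'s36.png')
crop(robot.grab_frame('top'),205,200,285,280,8,'t36.png')"
```

```text
time_s: 34.93
eef_pos: [0.5247, -0.2772, 0.3368]
orientation: [0.019, 0.707, 0.018, -0.706]
wrist_force: [0.3, 0.2, 2.2]
finger_gap: 0.0537
time_s: 35.35
eef_pos: [0.5242, -0.2772, 0.336]
orientation: [-0.018, -0.707, -0.019, 0.707]
wrist_force: [-0.4, -0.0, -0.3]
finger_gap: 0.0826
time_s: 35.85
eef_pos: [0.525, -0.2777, 0.4309]
orientation: [0.02, 0.71, 0.017, -0.704]
wrist_force: [0.3, -0.5, -0.1]
finger_gap: 0.093
[ 0.5245 -0.2774  0.4285] [-0.673   0.1524  0.2202] 0.09307953592679825 35.9
```

View pics/w35z.png

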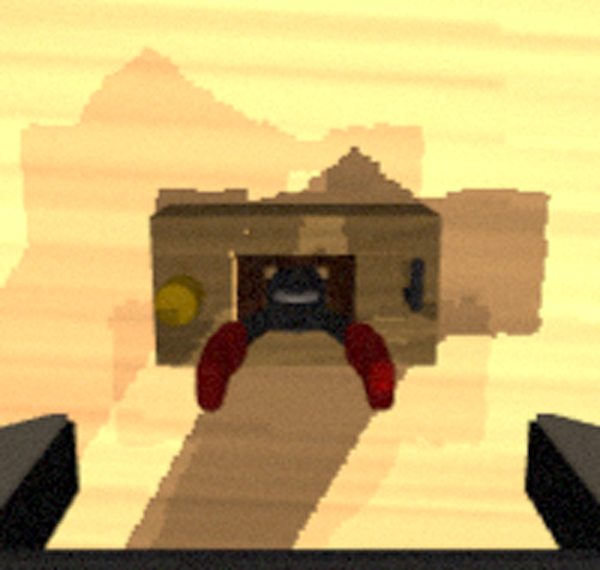

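View pics/s35.png

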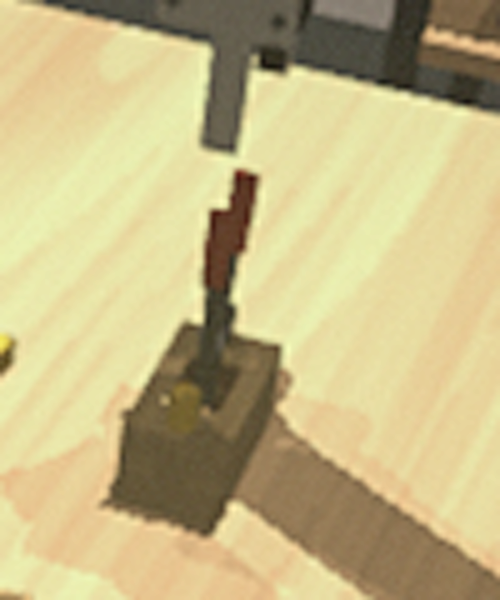

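View pics/s36.png

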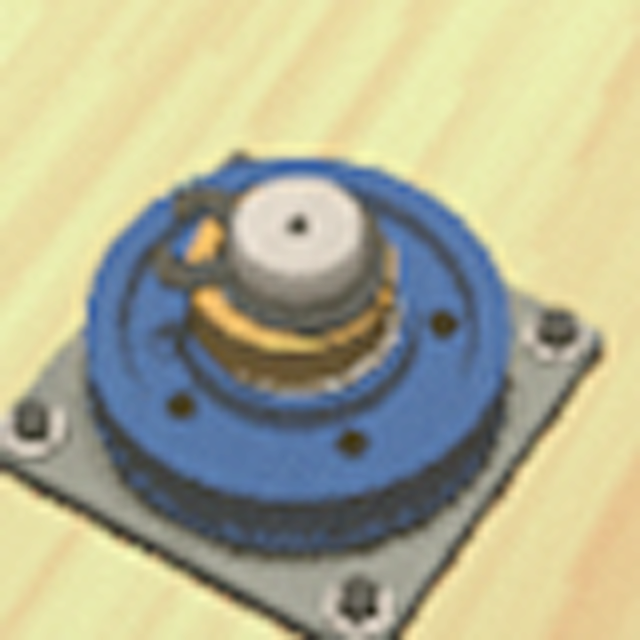

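View pics/t36.png

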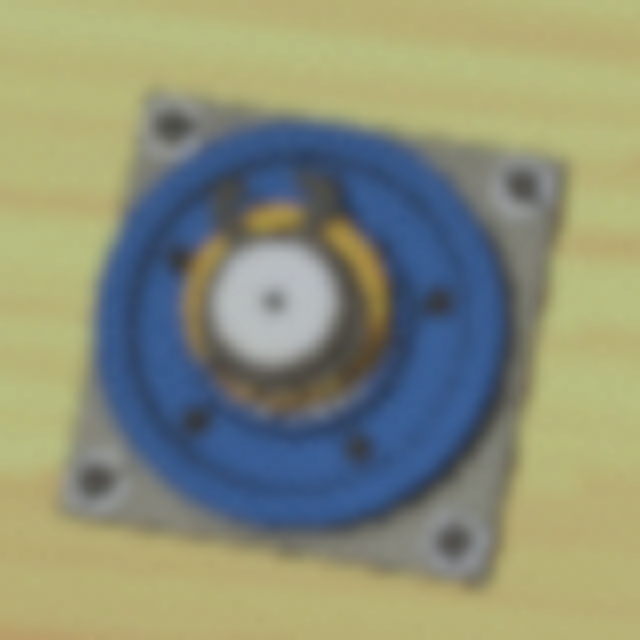

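Everything looks placed. I have time for a close check with the wrist camera.

```bash
python3 -m handwheel '[0,-30,0,0,0,0, 0,-70,0,0,0,0, 0,-110,0,0,0,0, 0,-150,0,0,0,0, 0,-190,0,0,0,0, 0,-230,0,0,0,0, 0,-270,0,0,0,0, 0,-310,0,0,0,0, 0,-350,0,0,0,0, 0,-390,0,0,0,0]'
python3 -m handwheel '[0,-40,0,-1,0,0, 0,-80,0,-2,0,0, 10,-115,-4,-3,0,0, 35,-135,-8,-4,0,0, 60,-138,-10,-5,0,0, 75,-138,-10,-6,0,0, 75,-138,-10,-7,0,0, 75,-138,-10,-8,0,0, 75,-138,-10,-8,0,0, 75,-138,-10,-8,0,0]'
python3 -c "
from h import *
im=robot.grab_frame('wrist');p,R,o=pose();print(p,R)
cv2.imwrite('pics/w37.png',im[:,:,::-1]);crop(im,255,150,375,270,6,'w37z.png')"
```

```text
time_s: 36.83
eef_pos: [0.503, 0.1141, 0.4249]
orientation: [-0.019, -0.706, -0.018, 0.708]
wrist_force: [1.0, -0.2, 0.0]
finger_gap: 0.093
time_s: 37.67
eef_pos: [0.5071, 0.2503, 0.3525]
orientation: [0.067, 0.705, 0.068, -0.703]
wrist_force: [1.0, 0.0, 0.2]
finger_gap: 0.093
[0.5071 0.2503 0.3526] [[ 0.0022  0.1898 -0.9818]
 [ 0.0011 -0.9818 -0.1898]
 [-1.     -0.0007 -0.0023]]
```

View pics/w37z.png

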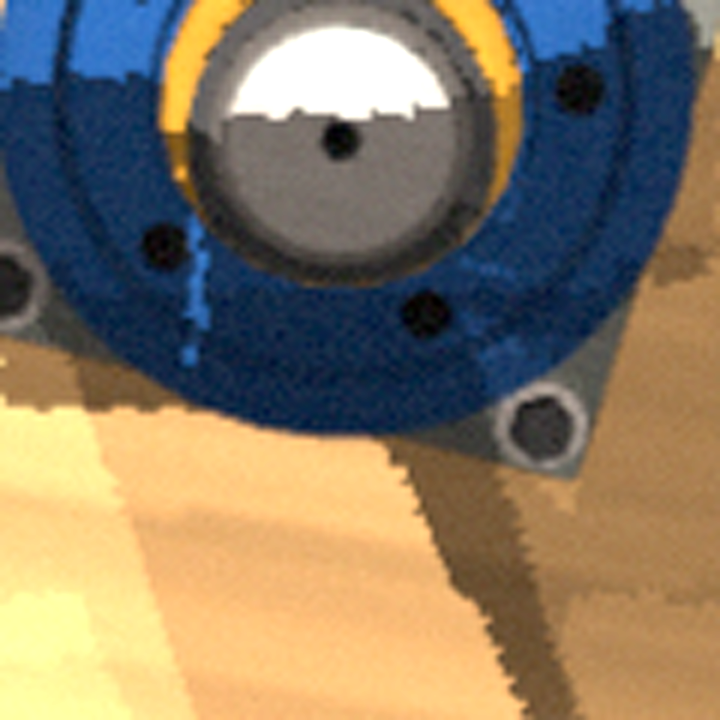

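Run:
```python
from h import *
im=cv2.imread('pics/w37.png')[:,:,::-1]; crop(im,265,120,365,220,6,'w37y.png')
```

```text
(no output)
```

View pics/w37y.png

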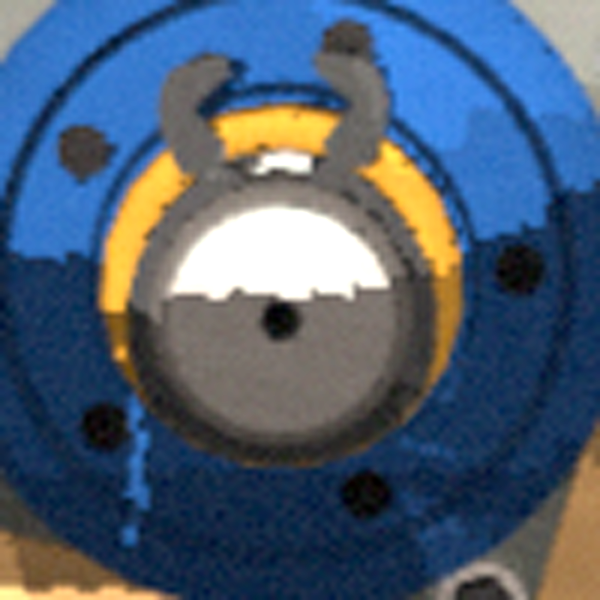

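Run:
```python
from h import *
F=lambda x,y:np.array([265+(x+.5)/6-.5,120+(y+.5)/6-.5])
print('axle',tool_at(F(281,320),.2726)[1:])
for n,q,h in [('ring L',(130,300),.2851),('ring R',(441,300),.2851),('ring back',(285,467),.2851),('sp L',(99,270),.2896),('sp R',(464,270),.2896),('sp front',(290,108),.2896),('nL',(206,103),.2851),('nR',(346,98),.2851),('lug end',(215,55),.2851)]: print(n,tool_at(F(*q),h)[1:])
```

```text
axle [ -3.9421 -30.8912]
ring L [-27.5903 -32.1151]
ring R [ 20.797  -32.1151]
ring back [-3.5457 -5.3894]
sp L [-32.8116 -36.2245]
sp R [ 24.6881 -36.2245]
sp front [ -2.6743 -61.1461]
nL [-15.3449 -62.0252]
nR [  5.8282 -62.7628]
lug end [-13.8936 -69.0632]
```

```bash
python3 -c "
from rig import robot
o=robot.get_obs();print(o['time_s'],o['qd'])
print(robot.finish_job())"
```

```text
37.7167 [-1.48671679e-03 -2.82679075e-03 -3.82440071e-05  2.86133476e-03
 -9.73458328e-04  5.51270133e-04  2.08817804e-03]
the job is handed in; nothing more can be done
None
```

I fitted the smallest spacer and the ring on the axle, put the pliers back in their slot, and handed the job in at 37.7 s; `finish_job` gave no verdict.

**How it went:** I set the spacer down on the bearing and spread the ring with the pliers to their stop. I then lowered it with no side force until it met the spacer. I let it close while the pliers followed about 3.4 mm towards the gap. The fingers never came near the ring, and the push block, wax tin and offcut were not approached closely.

**Last checks**
- **Spacer:** it sits about 1.2 mm off the axle axis towards +x in the last wrist view, and looks fully down.
- **Ring:** it is around the groove, about 0.5 to 1.5 mm off the axis. The notches are about 21 mm apart, so it is closed, and it looks flat.
- **Pliers:** they stand upright in the slot. They touched the floor at the same height as when I first picked them up.

**Disagreements and gaps**
- After the spacer was released, one wrist view put it 3 mm off the axle, while the top view gave 0.5 mm. The bore allows only 2 mm at most.
- Pressing the spacer home gave about 5 N sideways force, so I shifted it back 2 mm before letting go.
- I judged the ring's height from the contact force and the pictures, not by a separate measurement at the end.

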